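# Swap a stored steel block for a fixture block under a stacked tote

## Task

The plain steel block in the bottom bin has to change places with the stepped white block on the dark steel plate. To get at it, first stand the weight from the tote on the blue mat, then set the tote on the mat as well; lay the steel block in the middle of the plate, lengthwise, and the white block flat on the floor of the bin. Then stack the tote back on the bin so that its four feet drop inside the rim and it sits flat, and stand the weight back upright on the tote's solid half; leave the mug and the wash bottle alone.

Things in the scene. Friction and masses are not known exactly. Their poses are not given: they have to be found in the camera images.
- weight_centre (a point): Check weight, a plain grey metal cylinder with a narrower knob on top, 39 mm in diameter, 63 mm high, 0.5 kg. Grasp its straight body (lower 35 mm). The point is its centre, 31.5 mm above its foot; z is up when it stands. At the start it stands on the tote's solid half.
- tote_handle (a point): Light grey tote, 180 x 100 mm, 0.3 kg. Point: on its middle handle, an upright panel 12 (x) x 60 mm (y), 60 mm above the feet's bottoms, 14 mm below its top. x runs along the length to the half with solid, black-padded floor (top 14 mm above the feet's bottoms, lip to 24); -x half is slatted. Four tapered feet, 10 mm long, 16 mm wide at the root, at (+-75, +-35) mm. May go back either way round.
- steel_centre (a point): Plain steel block, a bar 20 x 45 x 20 mm (x, y, z), 0.14 kg; the point is its centre, 10 mm above its underside. At the start it lies on the bin's floor under the slatted half of the tote, seen through the slats.
- white_centre (a point): White fixture block with a step on its top, 30 x 52 mm (x, y), 24 mm high at the step and 14 mm elsewhere; the point is over the middle of the base, 12 mm above its underside. Grasp across its 30 mm width (x). At the start it lies on the dark steel plate.
- bin: Mid grey open bin, fixed, 180 x 100 mm outside (x, y), 44 mm high, walls and floor 4 mm; inside 172 x 92 mm, black floor. Origin at the centre of its underside, x along its length. The stacked tote's feet hang inside the rim with 3 mm play, its floor lies on the rim, and its handle point is then 94 mm above the bin's origin.
- plate_top (a point): Dark steel inspection plate, fixed, 80 x 110 x 10 mm (x, y, z), with a screw head at each corner; the point is the centre of its top face, y along its length. There is only room for one block on its middle.
- mat_centre (a point): Plain blue bench mat, fixed, 205 x 235 mm (x, y) and 5 mm thick, the side area for the weight and the tote; the point is the centre of its top face.
- mug: Green mug, 94 mm high, a bystander at the back; origin under it.
- bottle: White wash bottle with red cap and bent spout, 169 mm high, a bystander at the back; origin under it.

How it is judged:
By the outcome, as a careful person would: the job done as asked, in the order asked, and still so for the second after the job is handed in, with the robot touching nothing.
It also fails if it takes over 136 s, if anything falls off the work surface, if the arm or the gripper's body presses on something with over 40 N, if the wrist force passes 120 N, or if a joint passes its speed limit or range.

## Robot

A 6-joint arm with a two-finger parallel gripper is mounted at the origin on a cart in front of the work surface, level with it; the furniture and walls round the work are solid. World frame = base frame: x ahead of the robot, y to its left, z up, the work surface at z = 0. Lengths are in m, angles in degrees, forces in N, time in s.
With the tool pointing down it reaches from about 0.35 to 0.775 m from the base axis. Payload 5.5 kg.
Tool frame: the origin (TCP) lies midway between the tips of the shut fingers; the grasp point (between the pads) lies 19 mm behind it (grip_depth is the distance from the TCP to the grasp point, in m); z points along the fingers, x is the direction in which the jaws open and shut, and the axes are right-handed (so a half turn about z gives the same grasp; the last joint's range is limited). The gripper opens to 85 mm and grips with 20 to 120 N. Pads are 22 mm wide; open, the fingers measure 114 mm over their backs; the gripper's body (76 mm by 85 mm) begins 54 mm behind the grasp point. The pads swing forward as they close: fully open they stand 13 mm farther back than shut.
Start: joints at [-75.035, 17.945, 2.641, 74.691, 0, 82.002], TCP at [0.224, -0.529, 0.231] pointing down, gripper open.
Joint ranges: [-158.12, 158.12], [-49.38, 96.58], [-58.88, 72.47], [-126.05, 133.96], [-84.25, 85.87], [-180, 180]. Speed limits (degrees/s): [147.25, 147.25, 180, 180, 180, 180].

## Interface

Orientations are given as [roll, pitch, yaw] about the fixed x, y, z axes, in that order (R = Rz(yaw) Ry(pitch) Rx(roll)).
In Python, from cell import observe, camera, get_calibration, close_job, masks_of, place_of, grip_depth gives the robot as it stands.
- The arm moves only by the shell command python3 -m handwheel 'ROWS'. ROWS is a JSON object of lists of equal length, an entry for each row: "grip": the opening, from -1 (shut) to 1 (fully open), so that 0 is half open; "dp": the shift along the tool's x, y, z in units of 25 mm (1.0 is 25 mm), a list of three; "spin": the turn about the tool's z in units of 6 degrees (1.0 is 6 degrees). A call has 1 to 10 rows; each row shifts and turns the commanded pose from where the row before left it, along the tool's axes as they then stand; what a row does not reach is not made up. A row lasts 1/12 s, in which the tool goes at most 41.7 mm and 7.16 degrees, less where a joint would pass 70% of its speed; a pose out of reach is approached as far as the arm can. A call is refused whole if a number of a shift passes 1 or a number of a turn 1, either way. A call with a gripper value outside its range is refused whole. The fingers move at their own pace and stop on an object; the grip force is fixed at half the most. Time passes only in rows, so rows that do not move let the fingers close. It gives the time, the measured TCP pose, the force and the opening at its end, in the units of the state.
- observe(): the state, without advancing time (a new reading comes with each control period).
- camera(name): name is "scene" or "top"; returns (picture, depth): 400x640x3 uint8, red, green, blue; 400x640 float32, m along the optical axis (not along the pixel's ray), 0 where there is no reading.
- get_calibration(name): a dict with "camera_matrix" (3x3 intrinsics, pixels), "distortion" ([k1, k2, p1, p2, k3] as OpenCV has them; the pictures are not rectified), "R" (3x3) and "t" (3): a world point X has camera coordinates R X + t. Camera axes: x right, y down, z forward; pixel columns grow to the right and rows downward; lengths in m; the calibration is good to about 2 mm. A picture is of the moment at which its call begins. get_calibration takes no time and is no camera call.
- close_job(): hands the job in, once; it reports no verdict.
Trained networks look in the newest picture that a camera, given by its name, has taken for a name from the list of things; names that differ only in an ending like _2 or _b are one class to them, and where a whole thing is asked for, a point or a joint stands for the part that bears it (a point fixed in the world has none). Each returns a list of dicts, best first, with "score" (0 to 1); they miss things now and then, are a little off and sometimes report something else, mostly with a low value. They report only what shows in the picture. A call takes as long as a camera call.
- masks_of(camera, name): "mask" (400x640 bool, what is visible of it) and "bbox" ([left, top, right, bottom] in pixels, round what is visible of it).
- place_of(camera, name): "centre" ([column, row] in pixels: a listed point, or the origin of a listed thing).
The state is a dict: "time": time; "joint_pos": joint angles; "qd": joint speeds; "effort": joint torques, N m; "eef_pos": TCP position; "tool_rot": TCP orientation; "contact_force": force on the tool from outside, world axes, zero at the start; "torque": the same for the moment, N m; "opening": opening from 0.0 (shut) to 1.0 (fully open).
Only numpy, scipy, OpenCV 4.12 (cv2) and the standard library are available. Lean on these libraries where they do the work, as an engineer would, in place of code of your own. Each camera call takes 0.05 s, during which the arm holds its last target.

## Working session

There is one attempt and no reset: what is moved stays moved. The work goes in short steps, Python scripts to look and compute and a shell command to move; the robot and the scene stay as the last step left them, time stands still between calls to the robot, and variables do not carry over. Pictures are saved under pics/ and viewed, and the job is handed in when it is done.

```bash
ls -la; mkdir -p pics; python3 - <<'E'
from cell import *
import cv2
for n in ["scene","top"]:
    p,d=camera(n)
    cv2.imwrite(f"pics/{n}0.png",cv2.cvtColor(p,cv2.COLOR_RGB2BGR))
    c=get_calibration(n); print(n,c)
print(observe()); print(grip_depth)
E
```

```text
total 12
drwxr-xr-x  3 agent agent 4096 Dec  6 16:36 .
drwxr-xr-x 23 root  root  4096 Dec  6 16:36 ..
drwxr-xr-x  2 agent agent 4096 Dec  6 16:36 pics
scene {'camera_matrix': array([[391.70091668,   0.        , 317.79957361],
       [  0.        , 391.70091668, 198.90211852],
       [  0.        ,   0.        ,   1.        ]]), 'distortion': array([-0.03944879,  0.        ,  0.        ,  0.        ,  0.        ]), 'R': array([[-0.87201196, -0.48947236,  0.00345676],
       [-0.26550877,  0.46705663, -0.8434235 ],
       [ 0.41121799, -0.73639318, -0.53723817]]), 't': array([0.53786055, 0.22099776, 0.80187863])}
top {'camera_matrix': array([[460.89701045,   0.        , 332.61452451],
       [  0.        , 460.89701045, 200.66524793],
       [  0.        ,   0.        ,   1.        ]]), 'distortion': array([-0.00466888,  0.        ,  0.        ,  0.        ,  0.        ]), 'R': array([[ 0.01537237, -0.99987441, -0.00385389],
       [-0.98137793, -0.01434969, -0.19155009],
       [ 0.19147073,  0.0067267 , -0.98147527]]), 't': array([0.03856169, 0.60231824, 1.29985625])}
{'time': 0.1, 'joint_pos': array([-7.50345950e+01,  1.79870604e+01,  2.58301033e+00,  7.46897199e+01,
        3.12977391e-04,  8.19990410e+01]), 'qd': array([-0.0086028 , -0.02817289,  0.13541553, -0.02207637,  0.10025931,
        0.08936649]), 'effort': array([ 2.63078124e-03, -4.81722522e+01,  2.99245584e+01,  1.27479204e-02,
       -1.43376205e-04,  1.09031828e-05]), 'eef_pos': array([ 0.22421163, -0.52899394,  0.23048909]), 'tool_rot': array([-1.79986638e+02,  9.28136107e-02, -6.70336254e+01]), 'contact_force': array([ 0.27111633, -0.28524143,  0.49516375]), 'torque': array([-0.06155907,  0.00959351,  0.03192212]), 'opening': 0.9977270892346992}
0.0187
```

View pics/scene0.png

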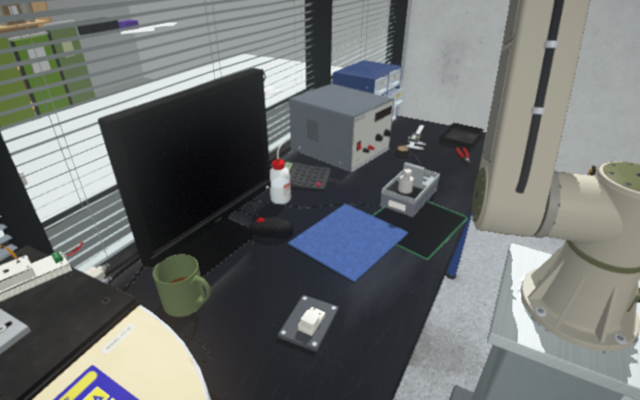

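View pics/top0.png

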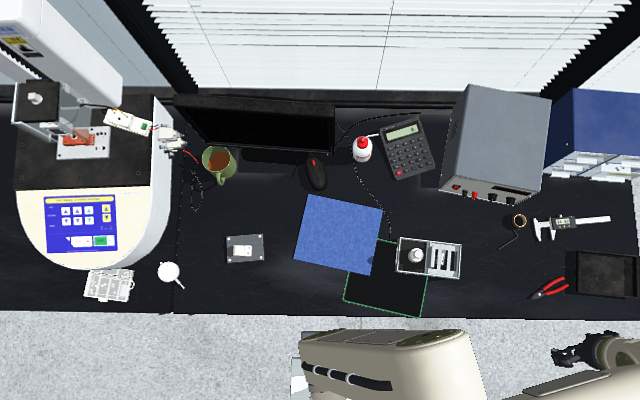

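The scene view shows the tote and weight at about (410,190), the blue mat at (348,241), and the plate with the white block at (310,320). In the top view the tote is at (428,258), the mat at (338,235) and the plate at (245,249). The tote's solid half faces left, which is +y. Next I'll measure.

```bash
cat > h.py <<'E'
from cell import *
import cv2, numpy as np
def ray(cam,px):
    c=get_calibration(cam)
    u=cv2.undistortPoints(np.array([[px]],float),c["camera_matrix"],c["distortion"])[0,0]
    R,t=c["R"],c["t"]
    return -R.T@t, R.T@np.array([u[0],u[1],1.0])
def atz(cam,px,z):
    o,d=ray(cam,px); return o+d*(z-o[2])/d[2]
def cloud(cam,depth,step=1):
    c=get_calibration(cam); h,w=depth.shape
    v,u=np.mgrid[0:h,0:w]
    p=cv2.undistortPoints(np.stack([u,v],-1).reshape(-1,1,2).astype(float),c["camera_matrix"],c["distortion"]).reshape(h,w,2)
    X=np.dstack([p[...,0]*depth,p[...,1]*depth,depth])
    return (X-c["t"])@c["R"]   # R.T (X-t)
def proj(cam,P):
    c=get_calibration(cam)
    r,_=cv2.Rodrigues(c["R"])
    return cv2.projectPoints(np.array(P,float).reshape(-1,1,3),r,c["t"],c["camera_matrix"],c["distortion"])[0].reshape(-1,2)
def crop(p,box,s,name):
    l,t,r,b=box
    cv2.imwrite(name,cv2.cvtColor(cv2.resize(p[t:b,l:r],None,fx=s,fy=s,interpolation=cv2.INTER_CUBIC),cv2.COLOR_RGB2BGR))
E
python3 - <<'E'
from h import *
np.set_printoptions(precision=4,suppress=True)
Z=dict(weight_centre=None,tote_handle=None,steel_centre=.014,white_centre=.022,bin=0,plate_top=.01,mat_centre=.005,mug=0,bottle=0)
Z['weight_centre']=.034+.014+.0315; Z['tote_handle']=.094
Z['steel_centre']=.014
for cam in ["top","scene"]:
    p,d=camera(cam)
    W=cloud(cam,d)
    crop(p,(200,180,480,330) if cam=="top" else (260,150,460,360),2.8 ,f"pics/{cam}1.png")
    for n,z in Z.items():
        for r in place_of(cam,n)[:2]:
            print(cam,n,round(r["score"],2),np.round(r["centre"],1),atz(cam,r["centre"],z))
    for n in ["plate_top","mat_centre","bin","tote_handle","white_centre","weight_centre","steel_centre"]:
        for r in masks_of(cam,n)[:1]:
            m=r["mask"]&(d>0); P=W[m]
            if len(P)==0: continue
            box=cv2.minAreaRect((P[:,:2]*1000).astype(np.float32))
            print(cam,n,"mask",round(r["score"],2),m.sum(),r["bbox"],np.round(box[0],1),np.round(box[1],1),round(box[2],1),"z",np.percentile(P[:,2],[5,50,95]))
E
```

```text
top weight_centre 0.47 [418.2 254.6] [ 0.4454 -0.1975  0.0795]
top tote_handle 0.89 [434.  253.2] [ 0.4488 -0.2392  0.094 ]
top steel_centre 0.74 [241.5 248.1] [0.462  0.3179 0.014 ]
top steel_centre 0.43 [438.3 257. ] [ 0.4443 -0.2688  0.014 ]
top white_centre 0.69 [363.1 153.5] [ 0.7585 -0.044   0.022 ]
top white_centre 0.68 [244.9 248.1] [0.4614 0.3061 0.022 ]
top bin 0.67 [245.  250.5] [0.4561 0.3098 0.    ]
top bin 0.54 [423.9 255. ] [ 0.4507 -0.2288  0.    ]
top plate_top 0.9 [246.8 248.3] [0.4619 0.3028 0.01  ]
top mat_centre 0.67 [338.7 234.4] [0.5085 0.028  0.005 ]
top mug 0.63 [219.9 168.7] [0.7096 0.4014 0.    ]
top bottle 0.94 [362.5 151.5] [ 0.7717 -0.0434  0.    ]
top plate_top mask 0.79 713 [228.9, 234.1, 261.7, 263.9] [463.4 308.5] [ 78.8 108.3] 4.9 z [0.0045 0.0093 0.0144]
top mat_centre mask 0.65 5119 [295.9, 195.0, 382.2, 274.7] [511.4  31. ] [236.8 205.3] 78.6 z [-0.0005  0.0041  0.009 ]
top bin mask 0.7 129 [434.5, 250.0, 459.9, 268.6] [ 437.6 -289.8] [59.2 52.2] 83.7 z [-0.0017  0.0039  0.0202]
top tote_handle mask 0.91 1748 [395.2, 235.7, 457.6, 277.4] [ 440.1 
[... 1053 characters left out ...]
plate_top mask 0.73 1654 [276.0, 292.5, 337.1, 350.5] [465.5 304.9] [ 88.2 124.1] 4.9 z [0.0009 0.0095 0.0115]
scene mat_centre mask 0.89 4872 [290.8, 202.7, 406.6, 279.6] [510.9  25.3] [248.1 212.6] 79.1 z [0.0034 0.0054 0.0072]
scene bin mask 0.94 660 [381.2, 176.6, 438.9, 216.5] [ 402.8 -240.8] [251.1  96.3] 64.6 z [0.0047 0.0239 0.0415]
scene tote_handle mask 0.67 951 [381.5, 165.2, 436.7, 199.7] [ 439. -231.] [184.8 101.8] 84.0 z [0.0469 0.0525 0.1033]
scene white_centre mask 0.7 515 [296.4, 305.0, 324.1, 334.7] [460.  309.7] [42.3 67.3] 0.5 z [0.0101 0.0243 0.0347]
scene weight_centre mask 0.58 298 [396.7, 170.4, 416.7, 193.3] [ 457.4 -223.7] [ 38.2 113.5] 20.4 z [0.0538 0.0821 0.1108]
```

View pics/scene1.png

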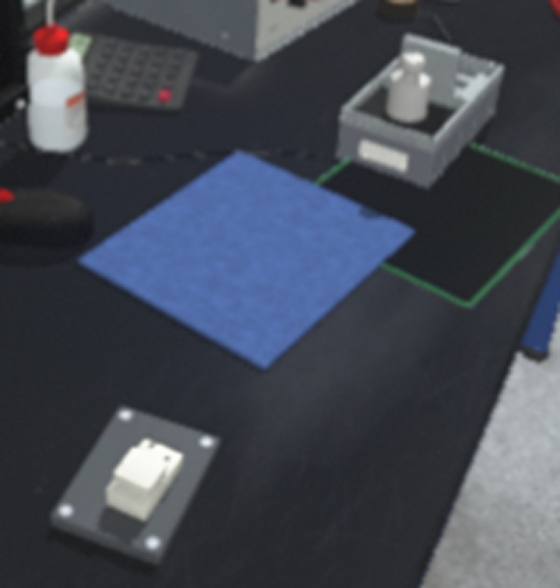

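View pics/top1.png

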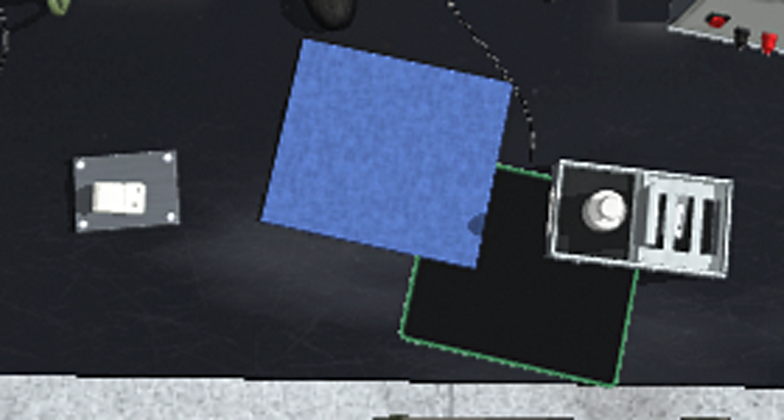

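```bash
python3 - <<'E'
from h import *
np.set_printoptions(precision=4,suppress=True)
for cam in ["top","scene"]:
    p,d=camera(cam); W=cloud(cam,d)
    m=masks_of(cam,"tote_handle")[0]["mask"]&(d>0); 
    P=W[m]
    for lo,hi in [(.05,.065),(.038,.065),(.095,.112)]:
        Q=P[(P[:,2]>lo)&(P[:,2]<hi)]
        if len(Q)>4:
            print(cam,lo,len(Q),cv2.minAreaRect((Q[:,:2]*1000).astype(np.float32)),Q.mean(0))
    R=W.reshape(-1,3)
    # weight: points around
    near=np.hypot(R[:,0]-.445,R[:,1]+.2)<.045
    for lo,hi in [(.065,.08),(.08,.088),(.088,.1),(.1,.125)]:
        Q=R[near&(R[:,2]>lo)&(R[:,2]<hi)]
        if len(Q)>3: print(cam,"w",lo,len(Q),Q.min(0),Q.max(0),Q.mean(0))
    # white block
    near=np.hypot(R[:,0]-.46,R[:,1]-.312)<.045
    for lo,hi in [(.017,.028),(.029,.04)]:
        Q=R[near&(R[:,2]>lo)&(R[:,2]<hi)]
        print(cam,"white",lo,len(Q),cv2.minAreaRect((Q[:,:2]*1000).astype(np.float32)),Q.mean(0))
    crop(p,(390,225,470,285) if cam=="top" else (370,155,450,220),9,f"pics/{cam}2.png")
E
```

```text
top 0.05 523 ((439.95013427734375, -232.0692596435547), (181.37950134277344, 100.51026916503906), 83.76068115234375) [ 0.439  -0.2272  0.0548]
top 0.038 1594 ((440.1700134277344, -232.16738891601562), (181.58482360839844, 100.63929748535156), 83.99018096923828) [ 0.4398 -0.2269  0.0491]
top 0.095 101 ((438.8704528808594, -231.70269775390625), (13.44400691986084, 58.38053894042969), 81.8279800415039) [ 0.4399 -0.2308  0.1051]
top w 0.065 32 [ 0.411  -0.2283  0.0656] [ 0.4627 -0.1721  0.0798] [ 0.4363 -0.2119  0.0736]
top w 0.08 79 [ 0.4106 -0.2297  0.08  ] [ 0.4673 -0.1708  0.0879] [ 0.4439 -0.1944  0.085 ]
top w 0.088 48 [ 0.4101 -0.2416  0.088 ] [ 0.466  -0.1724  0.0997] [ 0.4415 -0.2039  0.092 ]
top w 0.1 152 [ 0.4123 -0.2405  0.1004] [ 0.4681 -0.1785  0.1158] [ 0.4423 -0.2146  0.1069]
top white 0.017 103 ((464.69390869140625, 315.7476806640625), (48.231788635253906, 52.522300720214844), 0.995391845703125) [0.4545 0.3097 0.0231]
top white 0.029 84 ((456.0155944824219, 323.2237854003906), (26.823328018188477, 32.689231872558594), 1.5150195360183716) [0.4557 0.3208 0.0332]
scene 0.05
[... 387 characters left out ...]
) [ 0.4365 -0.2278  0.1031]
scene w 0.065 112 [ 0.4093 -0.2349  0.065 ] [ 0.47   -0.1687  0.08  ] [ 0.4335 -0.1966  0.0729]
scene w 0.08 78 [ 0.4089 -0.2296  0.08  ] [ 0.463  -0.1677  0.088 ] [ 0.4367 -0.1976  0.0847]
scene w 0.088 118 [ 0.4092 -0.2322  0.0881] [ 0.4689 -0.171   0.1   ] [ 0.4385 -0.208   0.0929]
scene w 0.1 136 [ 0.41   -0.2381  0.1003] [ 0.4666 -0.1767  0.1133] [ 0.441  -0.212   0.1066]
scene white 0.017 221 ((454.0653991699219, 316.31365966796875), (52.84134292602539, 30.753578186035156), 88.54634094238281) [0.4512 0.32   0.0229]
scene white 0.029 185 ((454.51904296875, 320.6123962402344), (28.145952224731445, 27.791040420532227), 1.9815276861190796) [0.4537 0.3221 0.0334]
```

View crop.

View pics/top2.png

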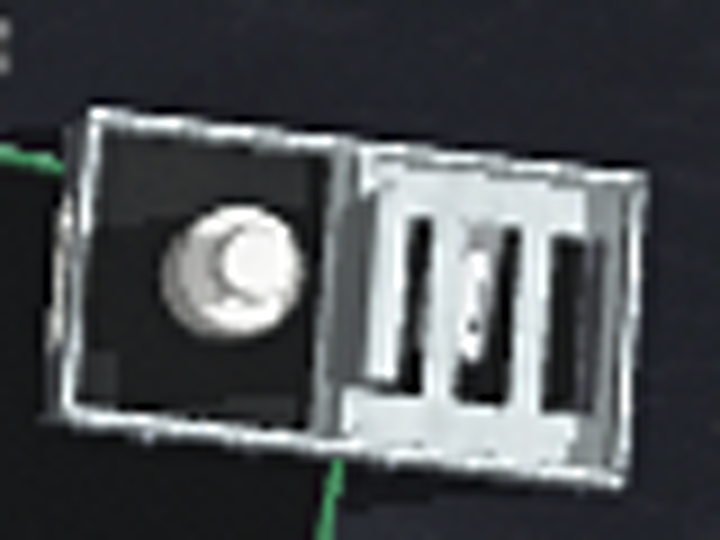

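```bash
python3 - <<'E'
from h import *
np.set_printoptions(precision=4,suppress=True)
for cam in ["top","scene"]:
    p,d=camera(cam); W=cloud(cam,d)
    for k,r in enumerate(masks_of(cam,"weight_centre")[:2]):
        m=r["mask"]&(d>0); P=W[m]
        print(cam,r["score"])
        for lo,hi in [(.055,.065),(.065,.078),(.078,.09),(.09,.104),(.104,.116)]:
            Q=P[(P[:,2]>lo)&(P[:,2]<hi)]
            if len(Q)>3:print(lo,len(Q),Q.min(0),Q.max(0),np.median(Q,0))
    # silhouettes: compare with candidate model
    m=masks_of(cam,"weight_centre")[0]["mask"]
    import itertools
    best=[]
    a=np.linspace(0,2*np.pi,40,endpoint=False)
    def sil(x,y):
        im=np.zeros(m.shape,np.uint8)
        for r,z0,z1 in [(.0195,.048,.083),(.0095,.083,.111)]:
            pts=[[x+r*np.cos(t),y+r*np.sin(t),z] for t in a for z in (z0,z1)]
            h=cv2.convexHull(np.round(proj(cam,pts)).astype(np.int32)); cv2.fillConvexPoly(im,h,1)
        return im>0
    for x in np.arange(.425,.46,.002):
        for y in np.arange(-.215,-.17,.002):
            s=sil(x,y); best.append(((s&m).sum()/(s|m).sum(),x,y))
    print(sorted(best)[-5:])
E
```

```text
top 0.65
0.055 7 [ 0.4283 -0.1827  0.0561] [ 0.4482 -0.1717  0.0637] [ 0.4367 -0.1742  0.06  ]
0.065 7 [ 0.4277 -0.1839  0.065 ] [ 0.4593 -0.1723  0.0744] [ 0.4389 -0.1763  0.0701]
0.078 85 [ 0.4267 -0.2101  0.0786] [ 0.464  -0.1712  0.0899] [ 0.4434 -0.1845  0.0857]
0.09 14 [ 0.4293 -0.2062  0.0902] [ 0.4601 -0.1781  0.1039] [ 0.4414 -0.1889  0.0913]
0.104 58 [ 0.4339 -0.2006  0.1045] [ 0.456  -0.1803  0.1134] [ 0.4447 -0.1894  0.109 ]
[(np.float64(0.8436018957345972), np.float64(0.445), np.float64(-0.18899999999999997)), (np.float64(0.8558139534883721), np.float64(0.447), np.float64(-0.19299999999999998)), (np.float64(0.8584905660377359), np.float64(0.445), np.float64(-0.19099999999999998)), (np.float64(0.8720379146919431), np.float64(0.447), np.float64(-0.18899999999999997)), (np.float64(0.8820754716981132), np.float64(0.447), np.float64(-0.19099999999999998))]
scene 0.6
0.055 42 [ 0.4253 -0.1944  0.0558] [ 0.4641 -0.172   0.065 ] [ 0.441  -0.1759  0.0596]
0.065 62 [ 0.4252 -0.2269  0.0651] [ 0.4603 -0.169   0.078 ] [ 0.4405 -0.1761  0.0723]
0.078 85 [ 0.4259 -0.2068  0.0781] [ 0.464  -0.1692  0.09  ] [ 0.4411 -0.1797  0.0872]
0.09 31 [ 0.4286 -0.1937  0.09  ] [ 0.4573 -0.1796  0.1036] [ 0.4439 -0.1834  0.095 ]
0.104 40 [ 0.4333 -0.2033  0.1048] [ 0.4543 -0.1781  0.1135] [ 0.4443 -0.1866  0.1095]
[(np.float64(0.8685015290519877), np.float64(0.445), np.float64(-0.18899999999999997)), (np.float64(0.8742331288343558), np.float64(0.445), np.float64(-0.19299999999999998)), (np.float64(0.8830769230769231), np.float64(0.447), np.float64(-0.19499999999999998)), (np.float64(0.8881987577639752), np.float64(0.445), np.float64(-0.19499999999999998)), (np.float64(0.891640866873065), np.float64(0.447), np.float64(-0.19699999999999998))]
```

```bash
cat > to.py <<'E'
import sys
from cell import observe
import numpy as np
from scipy.spatial.transform import Rotation as Ro
s=observe(); p=np.array(s["eef_pos"]); r=s["tool_rot"]
R=Ro.from_euler("xyz",r,degrees=True).as_matrix()
a=[float(v) for v in sys.argv[1:]]
x,y,z=a[:3]; yaw=a[3] if len(a)>3 else r[2]
dy=(yaw-r[2]+90)%180-90   # half turn equivalent
if len(a)>4: dy=yaw-r[2]
R2=Ro.from_euler("xyz",[180,0,r[2]+dy],degrees=True).as_matrix()
d=np.array([x,y,z])-p
print("t %.2f pos %s rpy %s open %.3f F %s"%(s["time"],p.round(4),np.round(r,2),s["opening"],np.round(s["contact_force"],1)))
print("units in present tool axes",(R.T@d/.025).round(2)," after turn",(R2.T@d/.025).round(2)," spin units %.2f"%(-dy/6), "q",np.round(s["joint_pos"],0))
E
python3 to.py .445 -.190 .2 -6.2
python3 -m handwheel '{"grip":[0.2,0.2,0.2,0.2,0.2,0.2,0.2,0.2,0.2,0.2],"dp":[[0,0,0],[0,0,0],[0,0,0],[0,0,0],[0,0,0],[0,0,0],[0,0,0],[0,0,0],[0,0,0],[0,0,0]],"spin":[-1,-1,-1,-1,-1,-1,-1,-1,-1,-1]}'; python3 to.py .445 -.190 .2 -6.2
```

```text
t 2.30 pos [ 0.2243 -0.5295  0.2313] rpy [ 1.800e+02 -1.000e-02 -6.703e+01] open 1.003 F [-0.6 -0.7  0.2]
units in present tool axes [ -9.06 -13.43   1.25]  after turn [  7.31 -14.45   1.25]  spin units -10.14 q [-75.  18.   3.  75.  -0.  82.]
time: 3.13
eef_pos: [0.2243, -0.5295, 0.2313]
tool_rot: [180.0, -0.0, -6.7]
contact_force: [-0.5, -0.4, -1.2]
opening: 0.601
t 3.13 pos [ 0.2243 -0.5295  0.2313] rpy [179.99  -0.    -6.74] open 0.601 F [-0.5 -0.4 -1.2]
units in present tool axes [  7.17 -14.52   1.25]  after turn [  7.31 -14.45   1.25]  spin units -0.09 q [-75.  18.   3.  75.  -0.  22.]
```

```bash

python3 -m handwheel '{"grip":[0.2,0.2,0.2,0.2,0.2,0.2,0.2,0.2,0.2,0.2],"dp":[[0.5,-1,0],[0.5,-1,0],[0.5,-1,0],[0.5,-1,0],[0.5,-1,0],[0.5,-1,0],[0.5,-1,0],[0.5,-1,0],[0.5,-1,0],[0.5,-1,0]],"spin":[0,0,0,0,0,0,0,0,0,0]}'; python3 -m handwheel '{"grip":[0.2,0.2,0.2,0.2,0.2],"dp":[[0.5,-1,0.25],[0.5,-1,0.25],[0.5,-1,0.25],[0.5,-1,0.25],[0.2,-0.5,0.25]],"spin":[0,0,0,0,0]}'; python3 to.py .445 -.190 .052 -6.2
```

```text
time: 3.97
eef_pos: [0.3796, -0.2955, 0.2315]
tool_rot: [180.0, -0.0, -7.0]
contact_force: [0.3, -0.7, -0.3]
opening: 0.602
time: 4.38
eef_pos: [0.4487, -0.1895, 0.2]
tool_rot: [-180.0, -0.1, -6.9]
contact_force: [-0.3, 0.2, -0.3]
opening: 0.601
t 4.38 pos [ 0.4487 -0.1895  0.2   ] rpy [-1.7997e+02 -5.0000e-02 -6.9100e+00] open 0.601 F [-0.3  0.2 -0.3]
units in present tool axes [-0.15  0.04  5.92]  after turn [-0.14  0.04  5.92]  spin units -0.12 q [-32.   9. -14.  68.   0.  65.]
```

```bash

python3 -m handwheel '{"grip":[0.2,0.2,0.2,0.2,0.2,0.2,0.2,0.2,0.2],"dp":[[-0.15,0.04,0.9],[0,0,0.9],[0,0,0.9],[0,0,0.9],[0,0,0.9],[0,0,0.6],[0,0,0.5],[0,0,0.3],[0,0,0]],"spin":[-0.12,0,0,0,0,0,0,0,0]}'; python3 -m handwheel '{"grip":[-1,-1,-1,-1,-1,-1],"dp":[[0,0,0],[0,0,0],[0,0,0],[0,0,0],[0,0,0],[0,0,0]],"spin":[0,0,0,0,0,0]}'; python3 to.py .574 .014 .17 -11.4
```

```text
time: 5.13
eef_pos: [0.4425, -0.1916, 0.0511]
tool_rot: [-179.9, 0.1, -6.3]
contact_force: [-0.4, 0.8, 0.3]
opening: 0.597
time: 5.63
eef_pos: [0.4446, -0.1928, 0.0535]
tool_rot: [179.9, -0.1, -6.3]
contact_force: [2.7, -0.1, 4.0]
opening: 0.438
t 5.63 pos [ 0.4446 -0.1928  0.0535] rpy [ 1.7995e+02 -1.4000e-01 -6.3000e+00] open 0.438 F [ 2.7 -0.1  4. ]
units in present tool axes [ 4.25 -8.79 -4.66]  after turn [ 3.44 -9.13 -4.66]  spin units 0.85 q [-33.  16. -27.  47.   0.  63.]
```

```bash

python3 -m handwheel '{"grip":[-1,-1,-1,-1,-1,-1,-1],"dp":[[0,0,0],[0,0,-0.3],[0,0,-0.8],[0,0,-1],[0,0,-1],[0,0,-0.8],[0,0,-0.2]],"spin":[0,0,0,0,0,0,0]}';  python3 to.py .574 .014 .15 -11.4
```

```text
time: 6.22
eef_pos: [0.4435, -0.1926, 0.1573]
tool_rot: [179.9, -0.0, -6.3]
contact_force: [0.7, 0.0, -5.2]
opening: 0.433
t 6.22 pos [ 0.4435 -0.1926  0.1573] rpy [ 1.7993e+02 -5.0000e-02 -6.3200e+00] open 0.433 F [ 0.7  0.  -5.2]
units in present tool axes [ 4.28 -8.79  0.29]  after turn [ 3.48 -9.13  0.29]  spin units 0.85 q [-33.  10. -18.  62.  -0.  63.]
```

```bash

python3 -m handwheel '{"grip":[-1,-1,-1,-1,-1,-1,-1,-1,-1,-1],"dp":[[0.3,-0.6,0],[0.5,-1,0],[0.5,-1,0],[0.5,-1,0],[0.5,-1,0],[0.5,-1,0],[0.5,-1,0.3],[0.5,-1,0.5],[0.4,-0.8,0.8],[0.1,-0.4,0.8]],"spin":[0,0,0,0,0,0,0,0,0,0]}';  python3 to.py .574 .014 .0105
```

```text
time: 7.05
eef_pos: [0.5751, 0.0169, 0.0929]
tool_rot: [-180.0, 0.1, -6.2]
contact_force: [0.6, -0.0, -5.5]
opening: 0.433
t 7.05 pos [0.5751 0.0169 0.0929] rpy [-1.7998e+02  7.0000e-02 -6.1900e+00] open 0.433 F [ 0.6 -0.  -5.5]
units in present tool axes [-0.03  0.12  3.3 ]  after turn [-0.03  0.12  3.3 ]  spin units -0.00 q [ -6.  22. -11.  57.   0.  90.]
```

```bash
python3 - <<'E'
from h import *
p,d=camera("top"); crop(p,(200,150,480,350),2.8,"pics/top3.png")
E
```

```text
(no output)
```

View pics/top3.png

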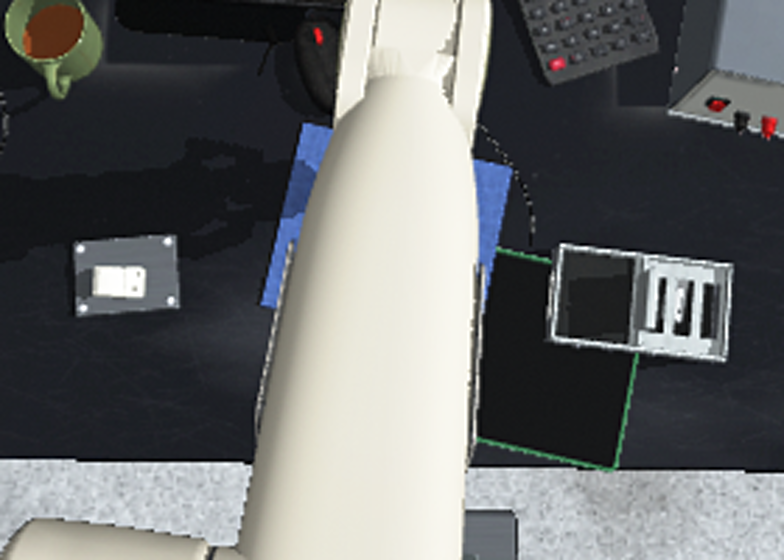

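The arm hides the mat at about (390,200), and the tote still sits on the bin at (640,300). I'll lower the weight.

```bash

python3 -m handwheel '{"grip":[-1,-1,-1,-1,-1,-1,-1,-1],"dp":[[0,0.1,0.8],[0,0,0.8],[0,0,0.7],[0,0,0.4],[0,0,0.3],[0,0,0.15],[0,0,0.1],[0,0,0]],"spin":[0,0,0,0,0,0,0,0]}';  python3 to.py .574 .014 .0105
```

```text
time: 7.77
eef_pos: [0.5744, 0.0119, 0.0138]
tool_rot: [180.0, -0.0, -6.3]
contact_force: [-0.2, -1.0, -5.8]
opening: 0.433
t 7.77 pos [0.5744 0.0119 0.0138] rpy [179.99  -0.    -6.33] open 0.433 F [-0.2 -1.  -5.8]
units in present tool axes [-0.03 -0.08  0.13]  after turn [-0.03 -0.08  0.13]  spin units -0.00 q [ -7.  27. -17.  46.  -0.  90.]
```

```bash

python3 -m handwheel '{"grip":[-1,-1,-1],"dp":[[0,0,0.08],[0,0,0.04],[0,0,0]],"spin":[0,0,0]}';  python3 to.py .574 .014 .0105
```

```text
time: 8.02
eef_pos: [0.5747, 0.012, 0.0113]
tool_rot: [180.0, -0.1, -6.3]
contact_force: [1.4, 0.2, -4.9]
opening: 0.433
t 8.02 pos [0.5747 0.012  0.0113] rpy [ 1.7999e+02 -6.0000e-02 -6.3200e+00] open 0.433 F [ 1.4  0.2 -4.9]
units in present tool axes [-0.04 -0.08  0.03]  after turn [-0.04 -0.08  0.03]  spin units -0.00 q [ -7.  27. -17.  46.  -0.  90.]
```

```bash

python3 -m handwheel '{"grip":[-1,-1,-1],"dp":[[0,0,0.06],[0,0,0.04],[0,0,0]],"spin":[0,0,0]}';  python3 to.py .574 .014 .0105
```

```text
time: 8.27
eef_pos: [0.5749, 0.012, 0.0105]
tool_rot: [180.0, -0.1, -6.3]
contact_force: [-3.7, 0.5, 7.7]
opening: 0.432
t 8.27 pos [0.5749 0.012  0.0105] rpy [ 1.7998e+02 -1.1000e-01 -6.3100e+00] open 0.432 F [-3.7  0.5  7.7]
units in present tool axes [-0.04 -0.08 -0.  ]  after turn [-0.04 -0.08 -0.  ]  spin units -0.00 q [ -7.  27. -17.  46.  -0.  90.]
```

```bash

python3 -m handwheel '{"grip":[0.3,0.3,0.3,0.3,0.3,0.3,0.3,0.3,0.3,0.3],"dp":[[0,0,0],[0,0,0],[0,0,0],[0,0,0],[0,0,-0.5],[0,0,-1],[0,0,-1],[0,0,-1],[0,0,-1],[0,0,-1]],"spin":[0,0,0,0,0,0,0,0,-1,-1]}';
python3 -m handwheel '{"grip":[0,0,0,0,0,0,0,0,0,0],"dp":[[0,0,-1],[0,0,0],[0,0,0],[0,0,0],[0,0,0],[0,0,0],[0,0,0],[0,0,0],[0,0,0],[0,0,0]],"spin":[-1,-1,-1,-1,-1,-1,-1,-1,-1,-1]}'
  python3 to.py .4395 -.2315 .15 83.8
```

```text
time: 9.1
eef_pos: [0.5743, 0.0121, 0.147]
tool_rot: [180.0, -0.0, 6.0]
contact_force: [-0.3, -0.2, -1.0]
opening: 0.648
time: 9.93
eef_pos: [0.5744, 0.012, 0.1707]
tool_rot: [180.0, 0.0, 66.0]
contact_force: [-0.6, 1.2, 0.4]
opening: 0.503
t 9.93 pos [0.5744 0.012  0.1707] rpy [179.99   0.    65.98] open 0.503 F [-0.6  1.2  0.4]
units in present tool axes [-11.1   -0.96   0.83]  after turn [-10.27  -4.31   0.83]  spin units -2.97 q [-7. 19. -4. 67. -0. 17.]
```

```bash

python3 -m handwheel '{"grip":[0,0,0,0,0,0,0,0,0,0],"dp":[[-1,-0.1,0],[-1,-0.1,0],[-1,-0.1,0],[-1,-0.1,0],[-1,-0.1,0],[-1,-0.1,0],[-1,-0.1,0],[-1,-0.1,0],[-1,-0.1,0],[-1,-0.1,0]],"spin":[0,0,0,0,0,0,0,0,0,0]}';
python3 -m handwheel '{"grip":[0,0,0,0,0],"dp":[[-0.8,0,0],[-0.3,0,0.2],[0,0,0.3],[0,0,0.3],[0,0,0]],"spin":[0,-1,-1,-1,0]}'
  python3 to.py .4395 -.2315 .075 83.8
python3 - <<'E'
from h import *
p,d=camera("top"); crop(p,(200,150,480,350),2.8,"pics/top4.png")
p,d=camera("scene"); crop(p,(260,120,480,290),3.5,"pics/scene4.png")
E
```

```text
time: 10.77
eef_pos: [0.448, -0.2065, 0.1709]
tool_rot: [180.0, 0.0, 65.7]
contact_force: [0.3, -0.6, 0.1]
opening: 0.499
time: 11.18
eef_pos: [0.4364, -0.2304, 0.1495]
tool_rot: [-179.9, -0.1, 83.8]
contact_force: [-0.9, -0.4, 0.7]
opening: 0.501
t 11.18 pos [ 0.4364 -0.2304  0.1495] rpy [-1.799e+02 -6.000e-02  8.378e+01] open 0.501 F [-0.9 -0.4  0.7]
units in present tool axes [-0.03  0.13  2.98]  after turn [-0.03  0.13  2.98]  spin units -0.00 q [-37.  11. -18.  61.  -0. -31.]
```

View pics/scene4.png

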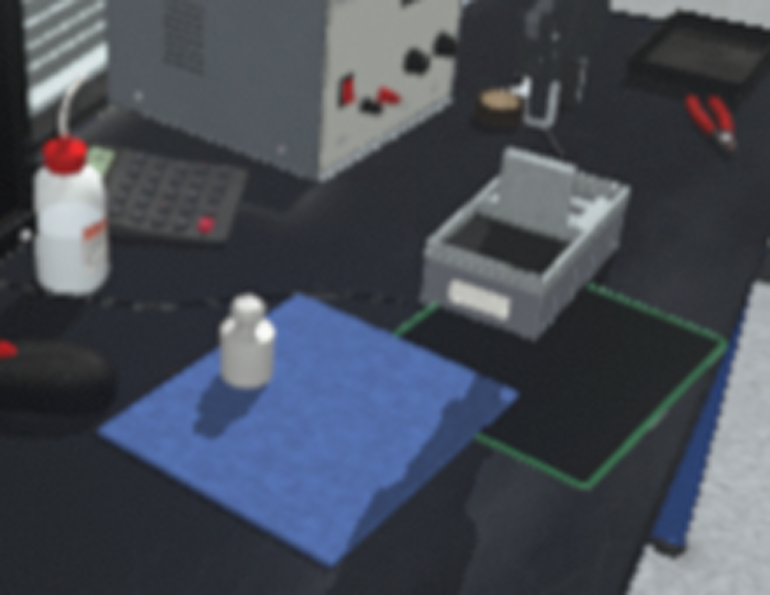

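View pics/top4.png

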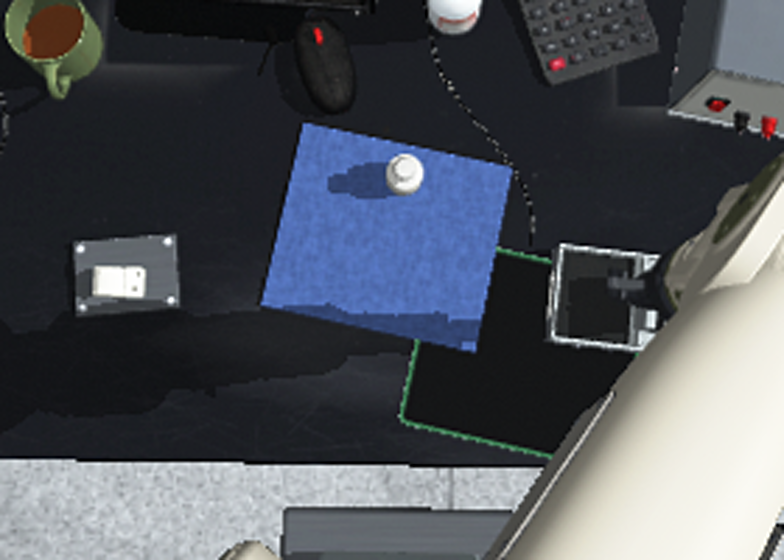

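The weight stands on the blue mat at (404,173) in the top crop, clear of the rest. The fingers are over the handle, so I'll go down and grip.

```bash

python3 -m handwheel '{"grip":[0,0,0,0,0,0],"dp":[[0,0.12,0.8],[0,0,0.8],[0,0,0.7],[0,0,0.5],[0,0,0.2],[0,0,0]],"spin":[0,0,0,0,0,0]}'
  python3 to.py .4395 -.2315 .075 83.8
python3 -m handwheel '{"grip":[-1,-1,-1,-1,-1,-1,-1,-1],"dp":[[0,0,0],[0,0,0],[0,0,0],[0,0,0],[0,0,0],[0,0,0],[0,0,0],[0,0,0]],"spin":[0,0,0,0,0,0,0,0]}'
  python3 to.py .4395 -.2315 .075 83.8
```

```text
time: 11.78
eef_pos: [0.4398, -0.2303, 0.0751]
tool_rot: [-179.9, -0.0, 83.6]
contact_force: [-0.7, 0.1, 0.4]
opening: 0.501
t 11.78 pos [ 0.4398 -0.2303  0.0751] rpy [-1.7992e+02 -5.0000e-02  8.3610e+01] open 0.501 F [-0.7  0.1  0.4]
units in present tool axes [-0.05 -0.01  0.  ]  after turn [-0.05 -0.01  0.  ]  spin units -0.03 q [-37.  16. -24.  51.  -0. -31.]
time: 12.45
eef_pos: [0.4412, -0.2317, 0.0772]
tool_rot: [179.9, 0.1, 83.7]
contact_force: [-0.6, -1.7, 5.8]
opening: 0.125
t 12.45 pos [ 0.4412 -0.2317  0.0772] rpy [1.7986e+02 9.0000e-02 8.3670e+01] open 0.125 F [-0.6 -1.7  5.8]
units in present tool axes [-0.   -0.07  0.09]  after turn [-0.   -0.07  0.09]  spin units -0.02 q [-37.  15. -24.  51.  -0. -31.]
```

```bash
for i in 1 2 3 4; do python3 -m handwheel '{"grip":[-1],"dp":[[0,0,0]],"spin":[0]}' | grep -E "eef|rot|force"; python3 -c "
from cell import *;import numpy as np;print(np.round(observe()['eef_pos'],5),np.round(observe()['joint_pos'],2))"; done
```

```text
eef_pos: [0.4412, -0.2316, 0.0771]
tool_rot: [179.9, 0.1, 83.7]
contact_force: [-0.3, -0.8, 5.4]
[ 0.44117 -0.23164  0.07715] [-3.694e+01  1.541e+01 -2.371e+01  5.072e+01 -1.000e-02 -3.060e+01]
eef_pos: [0.4412, -0.2316, 0.0771]
tool_rot: [179.9, 0.1, 83.7]
contact_force: [-0.7, -0.3, 5.2]
[ 0.44116 -0.23164  0.07715] [-3.694e+01  1.541e+01 -2.371e+01  5.072e+01 -1.000e-02 -3.060e+01]
eef_pos: [0.4412, -0.2316, 0.0772]
tool_rot: [179.9, 0.1, 83.7]
contact_force: [-1.0, -0.5, 6.6]
[ 0.44119 -0.23164  0.07715] [-3.694e+01  1.541e+01 -2.371e+01  5.072e+01 -1.000e-02 -3.060e+01]
eef_pos: [0.4412, -0.2317, 0.0772]
tool_rot: [179.9, 0.1, 83.7]
contact_force: [-1.0, -0.4, 6.2]
[ 0.4412  -0.23167  0.07717] [-3.694e+01  1.541e+01 -2.371e+01  5.072e+01 -1.000e-02 -3.060e+01]
```

```bash
python3 -m handwheel '{"grip":[-1,-1,-1,-1,-1,-1,-1],"dp":[[0,0,-0.2],[0,0,-0.4],[0,0,-0.8],[0,0,-1],[0,0,-1],[0,0,-0.7],[0,0,-0.2]],"spin":[0,0,0,0,0,0,0]}';   python3 to.py .466 .037 .0482 78.6
```

```text
time: 13.37
eef_pos: [0.4414, -0.2316, 0.1868]
tool_rot: [179.8, 0.1, 83.7]
contact_force: [0.5, -0.7, -2.8]
opening: 0.128
t 13.37 pos [ 0.4414 -0.2316  0.1868] rpy [1.7977e+02 1.4000e-01 8.3680e+01] open 0.128 F [ 0.5 -0.7 -2.8]
units in present tool axes [10.8  -0.23  5.52]  after turn [10.73 -1.16  5.54]  spin units 0.85 q [-37.  10. -14.  66.   0. -31.]
```

```bash
python3 -m handwheel '{"grip":[-1,-1,-1,-1,-1,-1,-1,-1,-1,-1],"dp":[[0.4,0,0],[0.9,0,0],[1,0,0],[1,0,0],[1,0,0],[1,0,0],[1,0,0],[1,0,0],[1,0,0],[1,0,0]],"spin":[0,0,0,0,0,0,0,0,0,0]}';python3 -m handwheel '{"grip":[-1,-1,-1,-1,-1,-1,-1,-1],"dp":[[0.9,-0.23,0.1],[0.5,0,0.3],[0.1,0,0.7],[0,0,0.8],[0,0,0.8],[0,0,0.8],[0,0,0.6],[0,0,0.3]],"spin":[0,0,0.4,0.45,0,0,0,0]}';   python3 to.py .466 .037 .0482 78.6
python3 - <<'E'
from h import *
p,d=camera("scene"); crop(p,(260,120,480,290),3.5,"pics/scene5.png")
E
```

```text
time: 14.2
eef_pos: [0.4641, 0.0024, 0.1815]
tool_rot: [-179.8, -0.0, 83.7]
contact_force: [0.6, 0.3, -1.6]
opening: 0.132
time: 14.87
eef_pos: [0.4607, 0.0391, 0.0698]
tool_rot: [-179.6, 0.0, 78.6]
contact_force: [-0.9, 0.2, -3.1]
opening: 0.129
t 14.87 pos [0.4607 0.0391 0.0698] rpy [-1.7962e+02  3.0000e-02  7.8610e+01] open 0.129 F [-0.9  0.2 -3.1]
units in present tool axes [-0.04  0.23  0.86]  after turn [-0.04  0.22  0.86]  spin units 0.00 q [ -5.  13. -29.  49.   0.   6.]
```

View pics/scene5.png

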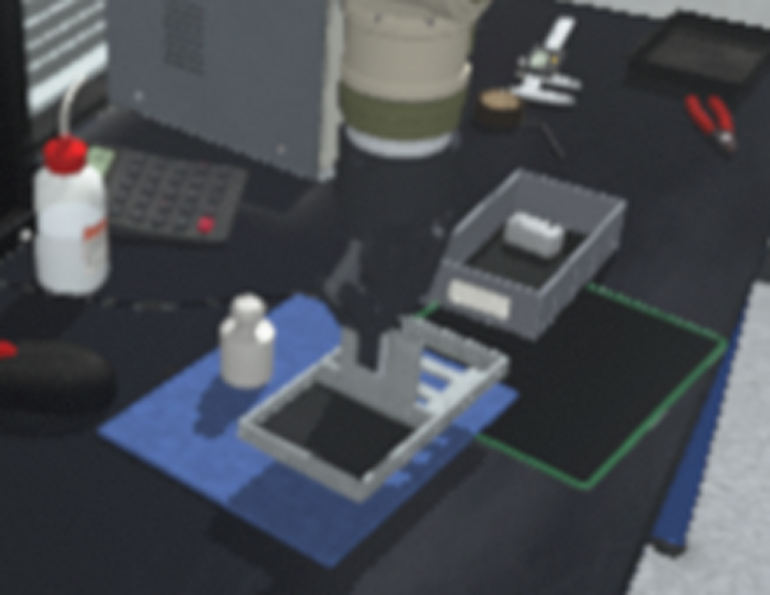

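The tote hangs level over the mat at (370,430), clear of the weight. The steel block shows in the open bin at (535,235). I'll lower the tote.

```bash
python3 -m handwheel '{"grip":[-1,-1,-1,-1,-1,-1],"dp":[[0,0.2,0.2],[0,0,0.2],[0,0,0.2],[0,0,0.15],[0,0,0.08],[0,0,0]],"spin":[0,0,0,0,0,0]}';   python3 to.py .466 .037 .0482 78.6
```

```text
time: 15.42
eef_pos: [0.4689, 0.0371, 0.0523]
tool_rot: [-180.0, 0.0, 78.6]
contact_force: [0.3, -0.3, -3.1]
opening: 0.13
t 15.42 pos [0.4689 0.0371 0.0523] rpy [-1.7997e+02  1.0000e-02  7.8580e+01] open 0.130 F [ 0.3 -0.3 -3.1]
units in present tool axes [-0.03 -0.11  0.16]  after turn [-0.03 -0.11  0.16]  spin units -0.00 q [ -5.  14. -29.  46.  -0.   6.]
```

```bash
for i in 1 2 3; do python3 -m handwheel '{"grip":[-1,-1],"dp":[[0,0,0.06],[0,0,0]],"spin":[0,0]}' | grep -E "eef|force"; done;    python3 to.py .466 .037 .0482 78.6
```

```text
eef_pos: [0.4692, 0.0371, 0.0511]
contact_force: [1.1, -0.1, -2.8]
eef_pos: [0.4692, 0.0371, 0.0495]
contact_force: [-0.1, -0.4, -4.2]
eef_pos: [0.4693, 0.0372, 0.0482]
contact_force: [-0.7, -0.1, -2.0]
t 15.92 pos [0.4693 0.0372 0.0482] rpy [179.97  -0.    78.59] open 0.133 F [-0.7 -0.1 -2. ]
units in present tool axes [-0.03 -0.13  0.  ]  after turn [-0.03 -0.13  0.  ]  spin units -0.00 q [ -5.  15. -30.  46.  -0.   6.]
```

```bash
for i in 1 2; do python3 -m handwheel '{"grip":[-1,-1],"dp":[[0,0,0.04],[0,0,0]],"spin":[0,0]}' | grep -E "eef|force"; done;    python3 to.py .466 .037 .0482 78.6
```

```text
eef_pos: [0.4694, 0.0371, 0.0481]
contact_force: [-3.6, 0.8, 7.5]
eef_pos: [0.4694, 0.0371, 0.0481]
contact_force: [-6.3, 0.6, 17.1]
t 16.25 pos [0.4694 0.0371 0.0481] rpy [1.7992e+02 1.0000e-02 7.8590e+01] open 0.132 F [-6.3  0.6 17.1]
units in present tool axes [-0.03 -0.13 -0.  ]  after turn [-0.03 -0.13 -0.  ]  spin units -0.00 q [ -5.  15. -30.  46.  -0.   6.]
```

```bash
python3 -m handwheel '{"grip":[-1,0,0,0,0,0,0,0,0,0],"dp":[[0,0,-0.08],[0,0,0],[0,0,0],[0,0,0],[0,0,0],[0,0,-0.5],[0,0,-1],[0,0,-1],[0,0,-1],[0,0,-1]],"spin":[0,0,0,0,0,0,0,0,0,0]}' ;    python3 to.py .46 .31 .15 1
python3 - <<'E'
from h import *
np.set_printoptions(precision=4,suppress=True)
for cam in ["top","scene"]:
    p,d=camera(cam); W=cloud(cam,d)
    crop(p,(200,180,480,330) if cam=="top" else (260,120,480,290),2.8,f"pics/{cam}6.png")
    for n,z in [("steel_centre",.014),("bin",0),("white_centre",.022),("plate_top",.01)]:
        for r in place_of(cam,n)[:2]: print(cam,n,round(r["score"],2),np.round(r["centre"],1),atz(cam,r["centre"],z))
    R=W.reshape(-1,3)
    near=(np.abs(R[:,0]-.44)<.065)&(np.abs(R[:,1]+.232)<.11)
    Q=R[near&(R[:,2]>.036)&(R[:,2]<.05)]
    print("rim",len(Q),cv2.minAreaRect((Q[:,:2]*1000).astype(np.float32)))
    for n in ["steel_centre","white_centre"]:
        r=masks_of(cam,n)
        if r:
            m=r[0]["mask"]&(d>0); P=W[m]
            print(n,r[0]["score"],r[0]["bbox"],cv2.minAreaRect((P[:,:2]*1000).astype(np.float32)),np.median(P,0))
            z0=.02 if n[0]=="s" else .02
            P=P[P[:,2]>z0]
            if len(P)>5: print("  top",len(P),cv2.minAreaRect((P[:,:2]*1000).astype(np.float32)),P.mean(0))
E
```

```text
time: 17.08
eef_pos: [0.4689, 0.0372, 0.1614]
tool_rot: [-180.0, 0.0, 78.6]
contact_force: [0.7, 0.9, -0.6]
opening: 0.499
t 17.08 pos [0.4689 0.0372 0.1614] rpy [-1.7997e+02  1.0000e-02  7.8580e+01] open 0.499 F [ 0.7  0.9 -0.6]
units in present tool axes [10.63 -2.51  0.46]  after turn [ -0.16 -10.92   0.46]  spin units 12.93 q [ -5.   8. -20.  62.  -0.   6.]
top steel_centre 0.66 [439.  256.6] [ 0.4456 -0.2709  0.014 ]
top bin 0.84 [423.1 260.7] [ 0.4337 -0.2261  0.    ]
top white_centre 0.49 [240.2 248.3] [0.4606 0.3201 0.022 ]
top plate_top 0.72 [246.9 247.7] [0.4637 0.3025 0.01  ]
rim 292 ((440.6711120605469, -232.71693420410156), (181.20370483398438, 100.41822052001953), 84.31440734863281)
steel_centre 0.49 [436.2, 250.4, 448.6, 265.8] ((446.1644287109375, -274.68121337890625), (21.741806030273438, 45.05142593383789), 81.84966278076172) [ 0.4464 -0.2732  0.0216]
  top 88 ((445.29547119140625, -273.9144287109375), (19.97927474975586, 42.440338134765625), 77.7135238647461) [ 0.4443 -0.2741  0.0235]
white_centre 0.69 [232.2, 243.8, 253.3, 256.0] ((454.5430603027344, 315.661743164
[... 530 characters left out ...]
49951171875, -232.632080078125), (186.9661407470703, 102.26956176757812), 84.32095336914062)
steel_centre 0.7 [153.7, 256.3, 211.0, 315.7] ((734.7471313476562, 377.66259765625), (90.596923828125, 167.89993286132812), 59.36220169067383) [0.6995 0.3956 0.0606]
  top 2337 ((706.8294067382812, 395.7552185058594), (84.5720443725586, 108.21837615966797), 64.68863677978516) [0.708  0.3944 0.0625]
white_centre 0.68 [295.6, 305.4, 322.1, 334.3] ((453.83441162109375, 317.60858154296875), (50.2126579284668, 30.187387466430664), 89.67341613769531) [0.4507 0.327  0.025 ]
  top 363 ((454.0819091796875, 317.47271728515625), (30.195587158203125, 50.10979461669922), 0.6545169949531555) [0.4521 0.322  0.0286]
```

View pics/top6.png

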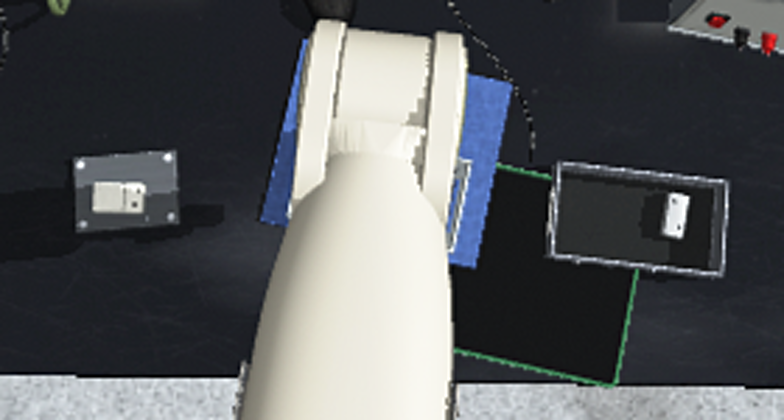

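View pics/scene6.png

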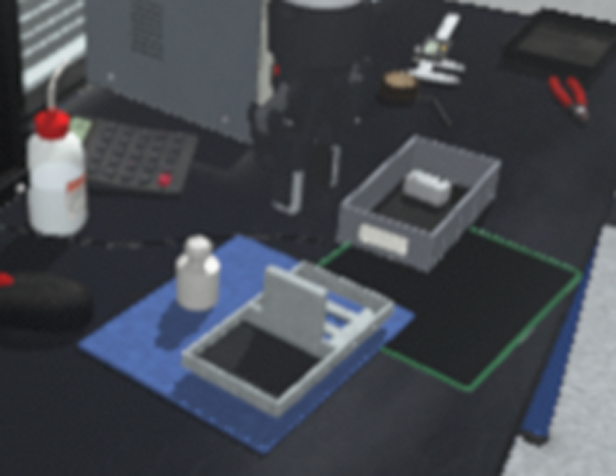

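The tote sits flat on the mat. The steel block is in the bin at about (0.445,-0.274), and the white block is at about (0.4543,0.3165) with its long axis along y. I'll move to the white block next.

```bash
python3 to.py .4543 .3165 .1 0 
python3 -m handwheel '{"grip":[0.4,0.4,0.4,0.4,0.4,0.4,0.4,0.4,0.4,0.4],"dp":[[1,-0.3,0],[1,-0.3,0],[1,-0.3,0],[1,-0.3,0],[1,-0.3,0],[1,-0.3,0],[1,-0.3,0],[1,-0.3,0],[1,-0.3,0],[1,-0.2,0]],"spin":[0,0,0,0,0,0,0,0,0,0]}' 
python3 -m handwheel '{"grip":[0.4,0.4,0.4,0.4,0.4,0.4,0.4,0.4,0.4,0.4],"dp":[[0.7,0,0],[0,0,0],[0,0,0],[0,0,0.2],[0,0,0.2],[0,0,0.3],[0,0,0.4],[0,0,0.4],[0,0,0.4],[0,0,0.2]],"spin":[0,1,1,1,1,1,1,1,1,1]}' 
python3 to.py .4543 .3165 .0115 0 
python3 - <<'E'
from h import *
p,d=camera("scene"); crop(p,(230,180,430,360),3.2,"pics/scene7.png")
W=cloud("scene",d)
from scipy import ndimage as nd
E
```

```text
t 17.78 pos [0.469  0.0372 0.1601] rpy [-1.7996e+02  1.0000e-02  7.8590e+01] open 0.495 F [-0.7  0.3 -0.4]
units in present tool axes [10.84 -2.78  2.41]  after turn [ -0.59 -11.17   2.41]  spin units 13.10 q [ -5.   9. -20.  62.  -0.   6.]
time: 18.62
eef_pos: [0.4469, 0.2979, 0.1604]
tool_rot: [-180.0, 0.0, 78.6]
contact_force: [-0.6, -0.3, 0.2]
opening: 0.699
time: 19.45
eef_pos: [0.4504, 0.3134, 0.1066]
tool_rot: [180.0, 0.1, 24.3]
contact_force: [-0.3, -0.1, -0.9]
opening: 0.702
t 19.45 pos [0.4504 0.3134 0.1066] rpy [1.7999e+02 1.0000e-01 2.4290e+01] open 0.702 F [-0.3 -0.1 -0.9]
units in present tool axes [ 0.2  -0.05  3.8 ]  after turn [ 0.16 -0.12  3.8 ]  spin units 4.05 q [ 26.  19. -14.  57.  -0.  92.]
```

View pics/scene7.png

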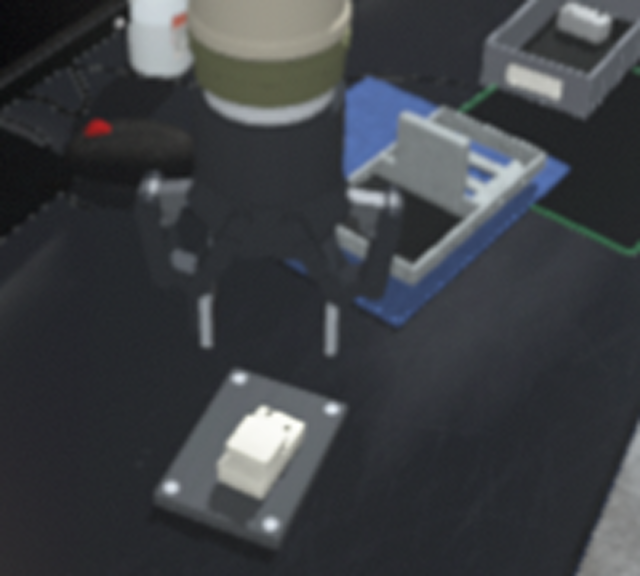

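The jaws are above the white block, which shows at (262,448). The four screw heads are visible at (238,378), (332,408), (171,487) and (271,524).

```bash
python3 - <<'E'
from h import *
s=np.array([[238,378],[332,408],[171,487],[271,524]])/3.2+[230,180]
P=np.array([atz("scene",q,.012) for q in s]); print(P.round(4),P.mean(0)); 
s=np.array([[80,163],[167,157],[82,227],[171,216]])/2.8+[200,180]
P=np.array([atz("top",q,.012) for q in s]); print(P.round(4),P.mean(0))
E
python3 -m handwheel '{"grip":[0.4,0.4,0.4,0.4,0.4,0.4,0.4,0.4,0.4],"dp":[[0.2,-0.05,0],[0,0,0.5],[0,0,0.6],[0,0,0.6],[0,0,0.6],[0,0,0.6],[0,0,0.5],[0,0,0.3],[0,0,0]],"spin":[0,1,1,1,1,0.05,0,0,0]}' 
python3 to.py .4543 .3165 .0115 0
```

```text
[[0.498  0.2681 0.012 ]
 [0.4339 0.2607 0.012 ]
 [0.4882 0.3608 0.012 ]
 [0.4245 0.3543 0.012 ]] [0.46112834 0.31098757 0.012     ]
[[0.4912 0.3587 0.012 ]
 [0.4991 0.2656 0.012 ]
 [0.423  0.3526 0.012 ]
 [0.4361 0.2585 0.012 ]] [0.46235031 0.30885828 0.012     ]
time: 20.25
eef_pos: [0.4545, 0.3167, 0.0143]
tool_rot: [179.9, 0.1, 0.4]
contact_force: [0.2, -0.3, 0.5]
opening: 0.703
t 20.25 pos [0.4545 0.3167 0.0143] rpy [1.7994e+02 1.1000e-01 4.0000e-01] open 0.703 F [ 0.2 -0.3  0.5]
units in present tool axes [-0.01  0.01  0.11]  after turn [-0.01  0.01  0.11]  spin units 0.07 q [ 27.  25. -20.  45.  -0. 116.]
```

```bash
python3 -m handwheel '{"grip":[0.4,-1,-1,-1,-1,-1,-1,-1,-1],"dp":[[0,0,0.08],[0,0,0],[0,0,0],[0,0,0],[0,0,0],[0,0,0],[0,0,0],[0,0,0],[0,0,0]],"spin":[0,0,0,0,0,0,0,0,0]}' 
python3 to.py .4543 .3165 .0115 0
```

```text
time: 21.0
eef_pos: [0.4559, 0.3174, 0.0147]
tool_rot: [-179.9, -0.1, 0.3]
contact_force: [0.3, 0.6, 6.2]
opening: 0.332
t 21.00 pos [0.4559 0.3174 0.0147] rpy [-1.7994e+02 -1.2000e-01  2.9000e-01] open 0.332 F [0.3 0.6 6.2]
units in present tool axes [-0.06  0.03  0.13]  after turn [-0.06  0.04  0.13]  spin units 0.05 q [ 27.  25. -20.  45.  -0. 116.]
```

```bash
python3 -m handwheel '{"grip":[-1,-1,-1,-1,-1,-1,-1,-1,-1,-1],"dp":[[0,0,-0.3],[0,0,-0.7],[0,0,-1],[0,0,-1],[0,0,-1],[0,0,-1],[0,0,-0.6],[0,0,0],[0,0,0],[0,0,0]],"spin":[0,0,-1,-1,-1,-1,-1,-1,-1,-0.5]}' 
python3 to.py .444 -.198 .14 84.3
```

```text
time: 21.83
eef_pos: [0.4551, 0.3169, 0.1545]
tool_rot: [180.0, -0.1, 45.6]
contact_force: [-0.6, -0.2, 0.5]
opening: 0.333
t 21.83 pos [0.4551 0.3169 0.1545] rpy [ 1.7998e+02 -5.0000e-02  4.5570e+01] open 0.333 F [-0.6 -0.2  0.5]
units in present tool axes [-15.02  14.1    0.57]  after turn [-20.54   1.6    0.58]  spin units -6.46 q [27. 18. -9. 64. -0. 71.]
```

```bash
python3 -m handwheel '{"grip":[-1,-1,-1,-1,-1,-1,-1,-1,-1,-1],"dp":[[-0.5,0.5,0],[-1,0.95,0],[-1,0.95,0],[-1,0.95,0],[-1,0.95,0],[-1,0.95,0],[-1,0.95,0],[-1,0.95,0],[-1,0.95,0],[-1,0.95,0]],"spin":[0,0,0,0,0,0,0,0,0,0]}' 
python3 -m handwheel '{"grip":[-1,-1,-1,-1,-1,-1,-1],"dp":[[-1,0.95,0],[-1,0.95,0],[-1,0.95,0],[-1,0.9,0],[-1,0.8,0],[-0.5,0.5,0],[0,0,0]],"spin":[0,0,0,0,0,0,0]}' 
python3 to.py .444 -.198 .14 84.3
```

```text
time: 22.67
eef_pos: [0.4482, -0.0126, 0.154]
tool_rot: [180.0, -0.0, 45.3]
contact_force: [0.5, 1.3, 0.0]
opening: 0.325
time: 23.25
eef_pos: [0.4418, -0.2012, 0.154]
tool_rot: [179.9, 0.0, 45.0]
contact_force: [1.1, -0.4, -0.4]
opening: 0.328
t 23.25 pos [ 0.4418 -0.2012  0.154 ] rpy [1.7989e+02 4.0000e-02 4.5030e+01] open 0.328 F [ 1.1 -0.4 -0.4]
units in present tool axes [ 0.15 -0.03  0.56]  after turn [0.14 0.07 0.56]  spin units -6.55 q [-34.  10. -19.  61.  -0.  11.]
```

```bash
python3 -m handwheel '{"grip":[-1,-1,-1,-1,-1,-1,-1,-1],"dp":[[0.15,0,0.3],[0,0,0.4],[0,0,0.5],[0,0,0.5],[0,0,0.5],[0,0,0.5],[0,0,0.4],[0,0,0]],"spin":[-1,-1,-1,-1,-1,-1,-0.55,0]}' 
python3 to.py .444 -.198 .0087 84.3
python3 - <<'E'
from h import *
p,d=camera("scene"); crop(p,(350,120,480,230),5.5,"pics/scene8.png")
E
```

```text
time: 23.92
eef_pos: [0.4428, -0.193, 0.0743]
tool_rot: [-179.8, -0.1, 84.7]
contact_force: [0.1, 0.6, -1.0]
opening: 0.33
t 23.92 pos [ 0.4428 -0.193   0.0743] rpy [-1.798e+02 -1.200e-01  8.471e+01] open 0.330 F [ 0.1  0.6 -1. ]
units in present tool axes [-0.2   0.08  2.63]  after turn [-0.2   0.07  2.63]  spin units 0.07 q [-33.  14. -26.  50.   0. -28.]
```

View pics/scene8.png

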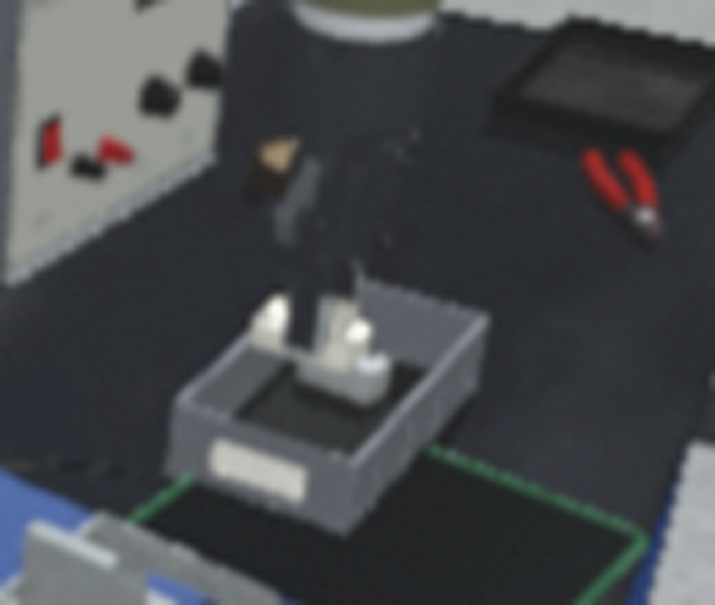

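The white block is held at (320,330), above the solid-half side of the bin and clear of the steel block.

```bash
python3 -m handwheel '{"grip":[-1,-1,-1,-1,-1,-1,-1],"dp":[[-0.15,0,0.5],[0,0,0.6],[0,0,0.5],[0,0,0.4],[0,0,0.3],[0,0,0.15],[0,0,0]],"spin":[0.07,0,0,0,0,0,0]}' 
for i in 1 2; do python3 -m handwheel '{"grip":[-1,-1],"dp":[[0,0,0.04],[0,0,0]],"spin":[0,0]}' | grep -E "eef|force"; done
python3 to.py .444 -.198 .0087 84.3
```

```text
time: 24.55
eef_pos: [0.4437, -0.1983, 0.0144]
tool_rot: [-180.0, -0.0, 84.1]
contact_force: [0.2, 1.2, 0.1]
opening: 0.325
eef_pos: [0.4444, -0.1989, 0.0143]
contact_force: [-0.1, -0.9, -0.2]
eef_pos: [0.4443, -0.1988, 0.0131]
contact_force: [0.1, 0.2, -0.3]
t 24.88 pos [ 0.4443 -0.1988  0.0131] rpy [1.7996e+02 2.0000e-02 8.4160e+01] open 0.327 F [ 0.1  0.2 -0.3]
units in present tool axes [ 0.03 -0.01  0.18]  after turn [ 0.03 -0.01  0.18]  spin units -0.02 q [-34.  19. -30.  41.  -0. -28.]
```

```bash

python3 -m handwheel '{"grip":[-1,-1],"dp":[[0,0,0.1],[0,0,0]],"spin":[0,0]}' | grep -E "eef|force"
for i in 1 2; do python3 -m handwheel '{"grip":[-1,-1],"dp":[[0,0,0.05],[0,0,0]],"spin":[0,0]}' | grep -E "eef|force"; done
python3 to.py .444 -.198 .0087 84.3
```

```text
eef_pos: [0.4439, -0.1986, 0.0101]
contact_force: [0.3, 0.6, -0.7]
eef_pos: [0.4439, -0.1986, 0.0088]
contact_force: [-0.7, 0.0, -1.1]
eef_pos: [0.4439, -0.1986, 0.0087]
contact_force: [-3.0, 1.2, 9.8]
t 25.38 pos [ 0.4439 -0.1986  0.0087] rpy [1.800e+02 1.000e-02 8.416e+01] open 0.329 F [-3.   1.2  9.8]
units in present tool axes [ 0.03  0.   -0.  ]  after turn [ 0.03  0.   -0.  ]  spin units -0.02 q [-34.  19. -30.  41.  -0. -28.]
```

```bash

python3 -m handwheel '{"grip":[-1,0.05,0.05,0.05,0.05,0.05,0.05,0.05,0.05,0.05],"dp":[[0,0,-0.05],[0,0,0],[0,0,0],[0,0,0],[0,0,-0.3],[0,0,-0.8],[0,0,-1],[0,0,-1],[-0.5,0,-0.3],[-1,0,0]],"spin":[0,0,0,0,0,0,0,0,0,0]}'
python3 -m handwheel '{"grip":[0,0,0,0],"dp":[[-1,0,0],[-0.5,0,0],[0,0,0],[0,0,0]],"spin":[0.6,0,0,0]}'
python3 to.py .445 -.274 .009 80
python3 - <<'E'
from h import *
np.set_printoptions(precision=4,suppress=True)
p,d=camera("scene"); crop(p,(350,120,480,230),5.5,"pics/scene9.png")
E
```

```text
time: 26.22
eef_pos: [0.4416, -0.2358, 0.0969]
tool_rot: [179.8, 0.1, 84.4]
contact_force: [0.5, -0.9, -1.4]
opening: 0.522
time: 26.55
eef_pos: [0.4349, -0.2734, 0.0935]
tool_rot: [-179.9, -0.1, 80.5]
contact_force: [-1.0, 0.5, -0.2]
opening: 0.499
t 26.55 pos [ 0.4349 -0.2734  0.0935] rpy [-1.7994e+02 -6.0000e-02  8.0530e+01] open 0.499 F [-1.   0.5 -0.2]
units in present tool axes [0.04 0.41 3.38]  after turn [0.05 0.4  3.38]  spin units 0.09 q [-41.  16. -20.  54.   0. -32.]
```

View pics/scene9.png

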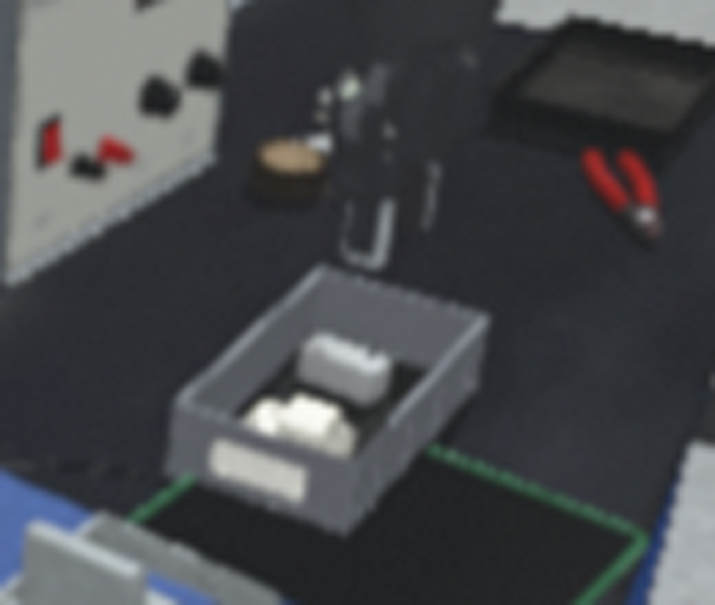

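The white block lies flat on the bin floor at (305,425), with the steel block behind it at (345,365). I'll grip the steel block.

```bash

python3 -m handwheel '{"grip":[0,0,0,0,0,0,0,0],"dp":[[0.04,0.4,0],[0,0,0.5],[0,0,0.8],[0,0,0.8],[0,0,0.7],[0,0,0.4],[0,0,0.1],[0,0,0]],"spin":[0.1,0,0,0,0,0,0,0]}'
python3 to.py .445 -.274 .009 80
python3 -m handwheel '{"grip":[-1,-1,-1,-1,-1,-1,-1],"dp":[[0,0,0],[0,0,0],[0,0,0],[0,0,0],[0,0,0],[0,0,0],[0,0,0]],"spin":[0,0,0,0,0,0,0]}'
python3 to.py .445 -.274 .009 80
```

```text
time: 27.27
eef_pos: [0.4456, -0.2729, 0.0109]
tool_rot: [-179.9, -0.1, 80.0]
contact_force: [-0.5, 0.6, 1.2]
opening: 0.499
t 27.27 pos [ 0.4456 -0.2729  0.0109] rpy [-1.7992e+02 -5.0000e-02  8.0020e+01] open 0.499 F [-0.5  0.6  1.2]
units in present tool axes [-0.05 -0.01  0.08]  after turn [-0.05 -0.01  0.08]  spin units 0.00 q [-40.  22. -25.  43.   0. -30.]
time: 27.85
eef_pos: [0.4466, -0.2745, 0.0129]
tool_rot: [179.9, 0.1, 80.0]
contact_force: [-0.5, 0.7, 6.1]
opening: 0.212
t 27.85 pos [ 0.4466 -0.2745  0.0129] rpy [1.7985e+02 7.0000e-02 7.9960e+01] open 0.212 F [-0.5  0.7  6.1]
units in present tool axes [ 0.01 -0.07  0.16]  after turn [ 0.01 -0.07  0.16]  spin units -0.01 q [-40.  22. -25.  43.   0. -30.]
```

```bash

python3 -m handwheel '{"grip":[-1,-1,-1,-1,-1,-1,-1,-1,-1,-1],"dp":[[0,0,0],[0,0,-0.3],[0,0,-0.7],[0,0,-1],[0,0,-1],[0,0,-1],[0,0,-1],[0,0,-0.7],[0,0,0],[0,0,0]],"spin":[0,0,0,0,1,1,1,1,1,1]}'
python3 to.py .4625 .309 .14 5.7
```

```text
time: 28.68
eef_pos: [0.4462, -0.2744, 0.1561]
tool_rot: [179.8, -0.0, 43.7]
contact_force: [0.3, 0.2, -0.5]
opening: 0.216
t 28.68 pos [ 0.4462 -0.2744  0.1561] rpy [ 1.7981e+02 -1.0000e-02  4.3660e+01] open 0.216 F [ 0.3  0.2 -0.5]
units in present tool axes [ 16.58 -16.44   0.6 ]  after turn [  2.97 -23.16   0.65]  spin units 6.33 q [-40.  14. -13.  62.  -0.   6.]
```

```bash

python3 -m handwheel '{"grip":[-1,-1,-1,-1,-1,-1,-1,-1,-1,-1],"dp":[[0.5,-0.5,0],[1,-1,0],[1,-1,0],[1,-1,0],[1,-1,0],[1,-1,0],[1,-1,0],[1,-1,0],[1,-1,0],[1,-1,0]],"spin":[0,0,0,0,0,0,0,0,0,0]}'
python3 -m handwheel '{"grip":[-1,-1,-1,-1,-1,-1,-1,-1,-1],"dp":[[1,-1,0],[1,-1,0],[1,-1,0],[1,-1,0],[1,-1,0],[1,-1,0],[0.8,-0.8,0],[0.3,-0.2,0],[0,0,0]],"spin":[0,0,0,0,0,0,0,0,0]}'
python3 to.py .4625 .309 .0189 5.7
```

```text
time: 29.52
eef_pos: [0.451, 0.0636, 0.1545]
tool_rot: [180.0, -0.0, 43.9]
contact_force: [0.5, -0.9, -1.0]
opening: 0.207
time: 30.27
eef_pos: [0.4578, 0.3132, 0.154]
tool_rot: [180.0, -0.0, 44.1]
contact_force: [-1.2, 0.1, -1.1]
opening: 0.214
t 30.27 pos [0.4578 0.3132 0.154 ] rpy [ 1.800e+02 -1.000e-02  4.415e+01] open 0.214 F [-1.2  0.1 -1.1]
units in present tool axes [0.02 0.25 5.4 ]  after turn [0.17 0.19 5.4 ]  spin units 6.41 q [26. 18. -9. 64.  0. 72.]
```

```bash

python3 -m handwheel '{"grip":[-1,-1,-1,-1,-1,-1,-1,-1,-1],"dp":[[0,0.25,0.4],[0,0,0.5],[0,0,0.6],[0,0,0.7],[0,0,0.7],[0,0,0.7],[0,0,0.5],[0,0,0.2],[0,0,0]],"spin":[1,1,1,1,1,1,0.4,0,0]}'
python3 to.py .4625 .309 .0189 5.7
python3 - <<'E'
from h import *
for cam in ["scene","top"]:
  p,d=camera(cam); crop(p,(260,250,370,360) if cam=="scene" else (200,200,300,290),5.4,f"pics/{cam}10.png")
  if cam=="scene":
    for n in ["plate_top"]:
      print([(r["score"],atz(cam,r["centre"],.01)) for r in place_of(cam,n)[:2]])
E
```

```text
time: 31.02
eef_pos: [0.4612, 0.3049, 0.0454]
tool_rot: [179.9, 0.2, 5.6]
contact_force: [0.6, -0.2, -1.1]
opening: 0.216
t 31.02 pos [0.4612 0.3049 0.0454] rpy [1.7991e+02 1.7000e-01 5.5600e+00] open 0.216 F [ 0.6 -0.2 -1.1]
units in present tool axes [ 0.07 -0.16  1.06]  after turn [ 0.07 -0.16  1.06]  spin units -0.02 q [ 25.  23. -18.  50.  -0. 110.]
[(0.97, array([0.46566001, 0.30645159, 0.01      ]))]
```

View pics/scene10.png

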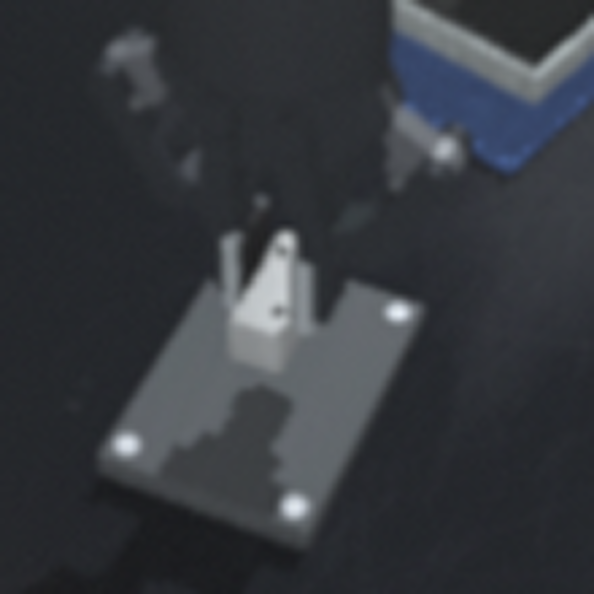

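View pics/top10.png

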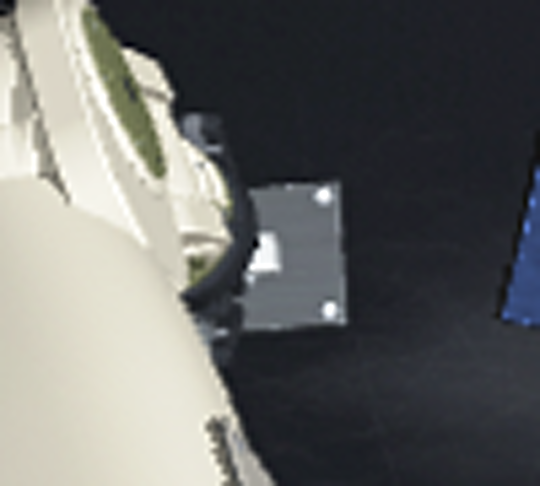

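The steel block is held level, lengthwise over the plate, at (260,325) in the scene crop. I'll correct the last few mm and lower it.

```bash

python3 -m handwheel '{"grip":[-1,-1,-1,-1,-1,-1],"dp":[[0.07,-0.15,0],[0,0,0.3],[0,0,0.3],[0,0,0.2],[0,0,0.1],[0,0,0]],"spin":[0,0,0,0,0,0]}'
python3 to.py .463 .3085 .0189 5.7
for i in 1 2; do python3 -m handwheel '{"grip":[-1,-1],"dp":[[0,0,0.05],[0,0,0]],"spin":[0,0]}' | grep -E "eef|force"; done
python3 to.py .463 .3085 .0189 5.7
```

```text
time: 31.67
eef_pos: [0.4627, 0.3102, 0.0228]
tool_rot: [179.9, 0.1, 5.6]
contact_force: [-0.8, -0.6, -1.5]
opening: 0.213
t 31.67 pos [0.4627 0.3102 0.0228] rpy [1.7995e+02 1.2000e-01 5.5700e+00] open 0.213 F [-0.8 -0.6 -1.5]
units in present tool axes [0.   0.07 0.16]  after turn [0.   0.07 0.16]  spin units -0.02 q [ 26.  25. -19.  47.  -0. 110.]
eef_pos: [0.4636, 0.3106, 0.0226]
contact_force: [-0.1, 0.3, -0.7]
eef_pos: [0.4638, 0.3106, 0.0215]
contact_force: [-1.1, 0.3, -1.2]
t 32.00 pos [0.4638 0.3106 0.0215] rpy [ 1.80e+02 -1.00e-02  5.56e+00] open 0.214 F [-1.1  0.3 -1.2]
units in present tool axes [-0.04  0.08  0.11]  after turn [-0.04  0.08  0.11]  spin units -0.02 q [ 26.  25. -19.  46.  -0. 110.]
```

```bash

for i in 1 2 3; do python3 -m handwheel '{"grip":[-1,-1],"dp":[[0,0.03,0.05],[0,0,0]],"spin":[0,0]}' | grep -E "eef|force"; done
python3 to.py .463 .3085 .0189 5.7
```

```text
eef_pos: [0.4637, 0.3097, 0.0202]
contact_force: [-0.8, -0.7, -1.2]
eef_pos: [0.464, 0.3091, 0.019]
contact_force: [-0.0, -0.4, -1.3]
eef_pos: [0.464, 0.3091, 0.0189]
contact_force: [-2.5, 0.8, 6.4]
t 32.50 pos [0.464  0.3091 0.0189] rpy [-1.799e+02 -4.000e-02  5.580e+00] open 0.214 F [-2.5  0.8  6.4]
units in present tool axes [-0.04  0.02  0.  ]  after turn [-0.04  0.02  0.  ]  spin units -0.02 q [ 25.  25. -19.  46.   0. 110.]
```

```bash

python3 -m handwheel '{"grip":[-1,0,0,0,0,0,0,0,0,0],"dp":[[0,0,-0.05],[0,0,0],[0,0,0],[0,0,0],[0,0,-0.5],[0,0,-1],[0,0,-1],[0,0,-1],[0,0,-1],[0,0,-1]],"spin":[0,0,0,0,0,0,-1,-1,-1,-1]}'
python3 -m handwheel '{"grip":[0,0,0],"dp":[[0,0,0],[0,0,0],[0,0,0]],"spin":[-1,-1,-0.5]}'
python3 to.py .4694 .0371 .15 78.59
```

```text
time: 33.33
eef_pos: [0.4637, 0.3082, 0.1575]
tool_rot: [180.0, 0.0, 29.9]
contact_force: [0.7, -0.0, -0.4]
opening: 0.498
time: 33.58
eef_pos: [0.4643, 0.3085, 0.1572]
tool_rot: [180.0, -0.1, 44.8]
contact_force: [0.4, -0.6, 0.2]
opening: 0.502
t 33.58 pos [0.4643 0.3085 0.1572] rpy [ 1.7996e+02 -7.0000e-02  4.4830e+01] open 0.502 F [ 0.4 -0.6  0.2]
units in present tool axes [-7.51  7.84  0.28]  after turn [-10.6    2.35   0.29]  spin units -5.63 q [25. 18. -8. 64. -0. 71.]
```

```bash

python3 -m handwheel '{"grip":[0,0,0,0,0,0,0,0,0],"dp":[[-0.5,0.5,0],[-1,1,0],[-1,1,0],[-1,1,0],[-1,1,0],[-1,1,0],[-1,1,0],[-0.8,1,0],[-0.2,0.35,0]],"spin":[0,0,0,0,0,0,0,0,0]}'
python3 -m handwheel '{"grip":[0,0,0,0,0,0,0],"dp":[[0,0,0],[0,0,0],[0,0,0],[0,0,0],[0,0,0],[0,0,0],[0,0,0]],"spin":[-1,-1,-1,-1,-1,-0.6,0]}'
python3 to.py .4694 .0371 .0481 78.59
python3 - <<'E'
from h import *
np.set_printoptions(precision=4,suppress=True)
for cam in ["scene","top"]:
  p,d=camera(cam); crop(p,(260,120,460,360) if cam=="scene" else (200,180,480,330),2.8 if cam=="top" else 2.5,f"pics/{cam}11.png")
  W=cloud(cam,d).reshape(-1,3)
  near=np.hypot(W[:,0]-.463,W[:,1]-.309)<.045
  Q=W[near&(W[:,2]>.02)&(W[:,2]<.04)]
  print(cam,"steel",len(Q),cv2.minAreaRect((Q[:,:2]*1000).astype(np.float32)),np.median(Q,0))
  Q=W[(np.abs(W[:,0]-.463)<.06)&(np.abs(W[:,1]-.309)<.07)&(W[:,2]>.0065)&(W[:,2]<.014)]
  print(cam,"plate",len(Q),cv2.minAreaRect((Q[:,:2]*1000).astype(np.float32)),np.median(Q,0))
  for n,z in [("plate_top",.01),("steel_centre",.02)]:
    print(n,[(r["score"],atz(cam,r["centre"],z)) for r in place_of(cam,n)[:2]])
E
```

```text
time: 34.33
eef_pos: [0.4681, 0.0334, 0.1566]
tool_rot: [179.9, 0.0, 44.3]
contact_force: [0.9, -0.6, -0.4]
opening: 0.498
time: 34.92
eef_pos: [0.468, 0.0374, 0.1564]
tool_rot: [-180.0, -0.0, 78.3]
contact_force: [-0.1, 0.4, -0.7]
opening: 0.504
t 34.92 pos [0.468  0.0374 0.1564] rpy [-179.99   -0.     78.26] open 0.504 F [-0.1  0.4 -0.7]
units in present tool axes [0.   0.06 4.33]  after turn [0.   0.06 4.33]  spin units -0.05 q [ -5.   9. -20.  61.   0.   6.]
scene steel 252 ((462.9258117675781, 309.21160888671875), (21.35688018798828, 47.85263442993164), 6.525881290435791) [0.4607 0.3128 0.0294]
scene plate 1605 ((462.9245300292969, 310.489990234375), (80.33955383300781, 111.94319915771484), 6.068213939666748) [0.4552 0.322  0.0097]
plate_top [(0.74, array([0.4634, 0.3057, 0.01  ]))]
steel_centre [(0.71, array([ 0.4526, -0.2057,  0.02  ])), (0.58, array([0.4999, 0.0512, 0.02  ]))]
top steel 110 ((463.1905517578125, 308.9873352050781), (20.10711097717285, 45.527435302734375), 4.240721702575684) [0.4637 0.3099 0.0294]
top plate 687 ((459.4230041503906, 304.36627197265625), (116.29471588134766, 119.98001098632812), 7.065989017486572) [0.4623 0.309  0.0099]
plate_top [(0.89, array([0.455 , 0.3045, 0.01  ]))]
steel_centre [(0.72, array([0.699 , 0.3872, 0.02  ])), (0.48, array([0.4636, 0.3093, 0.02  ]))]
```

View pics/scene11.png

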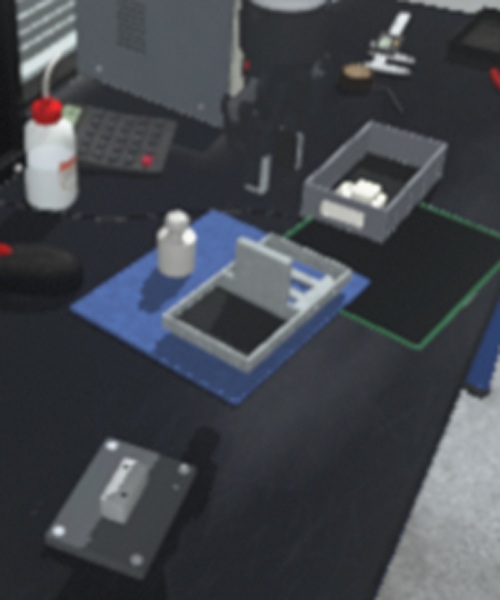

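View pics/top11.png

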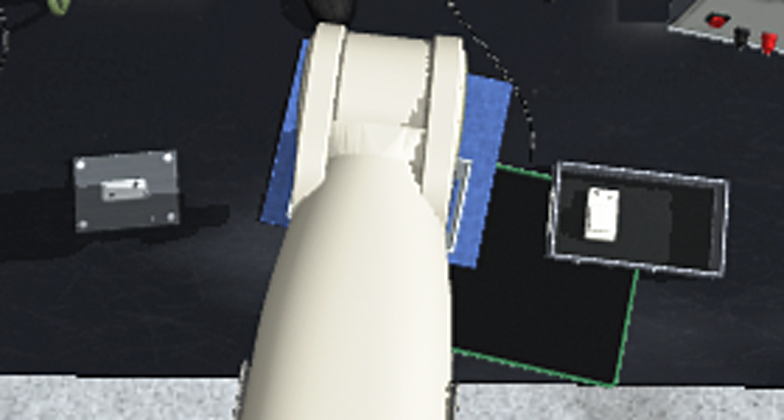

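The steel block lies in the middle of the plate at about (0.463,0.309), within 1–2 mm of the plate centre. The white block lies flat in the bin at (602,213) in the top crop. I'll regrip the tote at the same pose where I released it.

```bash

python3 -m handwheel '{"grip":[0,0,0,0,0,0,0,0,0],"dp":[[0,0.05,0.5],[0,0,0.8],[0,0,0.8],[0,0,0.8],[0,0,0.7],[0,0,0.4],[0,0,0.2],[0,0,0.1],[0,0,0]],"spin":[-0.05,0,0,0,0,0,0,0,0]}'
python3 to.py .4694 .0371 .0481 78.59
python3 -m handwheel '{"grip":[-1,-1,-1,-1,-1,-1,-1,-1],"dp":[[0,0,0],[0,0,0],[0,0,0],[0,0,0],[0,0,0],[0,0,0],[0,0,0],[0,0,0]],"spin":[0,0,0,0,0,0,0,0]}'
python3 to.py .4694 .0371 .0481 78.59
```

```text
time: 35.97
eef_pos: [0.4692, 0.0367, 0.0489]
tool_rot: [-180.0, 0.0, 78.4]
contact_force: [-0.6, 0.7, 0.0]
opening: 0.503
t 35.97 pos [0.4692 0.0367 0.0489] rpy [-179.98    0.     78.45] open 0.503 F [-0.6  0.7  0. ]
units in present tool axes [0.02 0.   0.03]  after turn [0.02 0.   0.03]  spin units -0.02 q [ -5.  15. -29.  46.  -0.   6.]
time: 36.63
eef_pos: [0.4701, 0.0367, 0.05]
tool_rot: [179.9, -0.0, 78.5]
contact_force: [-1.2, 0.7, 6.0]
opening: 0.129
t 36.63 pos [0.4701 0.0367 0.05  ] rpy [ 1.7988e+02 -1.0000e-02  7.8470e+01] open 0.129 F [-1.2  0.7  6. ]
units in present tool axes [ 0.01 -0.03  0.07]  after turn [ 0.01 -0.03  0.08]  spin units -0.02 q [ -5.  15. -29.  46.  -0.   6.]
```

```bash

python3 -m handwheel '{"grip":[-1,-1,-1,-1,-1,-1,-1,-1],"dp":[[0,0,-0.2],[0,0,-0.4],[0,0,-0.8],[0,0,-1],[0,0,-1],[0,0,-0.8],[0,0,-0.5],[0,0,-0.1]],"spin":[0,0,0,0,0,0,0,0]}'
python3 to.py .4420 -.2318 .16 83.8
```

```text
time: 37.3
eef_pos: [0.4702, 0.0366, 0.1713]
tool_rot: [179.8, -0.0, 78.5]
contact_force: [0.2, -0.7, -3.5]
opening: 0.127
t 37.30 pos [0.4702 0.0366 0.1713] rpy [ 1.7981e+02 -1.0000e-02  7.8460e+01] open 0.127 F [ 0.2 -0.7 -3.5]
units in present tool axes [-10.74   1.04   0.45]  after turn [-10.8    0.04   0.45]  spin units -0.89 q [ -5.   8. -19.  63.  -0.   6.]
```

```bash

python3 -m handwheel '{"grip":[-1,-1,-1,-1,-1,-1,-1,-1,-1,-1],"dp":[[0,0,0],[-0.4,0,0],[-0.9,0,0],[-1,0,0],[-1,0,0],[-1,0,0],[-1,0,0],[-1,0,0],[-1,0,0],[-1,0,0]],"spin":[-0.89,0,0,0,0,0,0,0,0,0]}'
python3 -m handwheel '{"grip":[-1,-1,-1,-1,-1,-1,-1],"dp":[[-1,0,0],[-0.9,0,0],[-0.5,0,0],[-0.1,0,0.4],[0,0,0.8],[0,0,0.6],[0,0,0]],"spin":[0,0,0,0,0,0,0]}'
python3 to.py .4420 -.2318 .0791 83.8
```

```text
time: 38.13
eef_pos: [0.4453, -0.1708, 0.1677]
tool_rot: [-179.9, -0.0, 83.7]
contact_force: [1.4, 0.0, -3.8]
opening: 0.13
time: 38.72
eef_pos: [0.4373, -0.2293, 0.1199]
tool_rot: [-179.6, -0.2, 83.8]
contact_force: [-1.8, 0.9, -3.4]
opening: 0.132
t 38.72 pos [ 0.4373 -0.2293  0.1199] rpy [-179.62   -0.24   83.76] open 0.132 F [-1.8  0.9 -3.4]
units in present tool axes [-0.09  0.21  1.63]  after turn [-0.08  0.2   1.63]  spin units -0.01 q [-37.  13. -20.  57.   0. -31.]
```

```bash

python3 -m handwheel '{"grip":[-1,-1,-1,-1],"dp":[[0,0,0],[0,0,0],[0,0,0],[0,0,0]],"spin":[0,0,0,0]}'
python3 to.py .4420 -.2318 .0791 83.8
```

```text
time: 39.05
eef_pos: [0.4408, -0.2319, 0.125]
tool_rot: [179.9, 0.1, 83.8]
contact_force: [0.5, -0.0, -3.2]
opening: 0.126
t 39.05 pos [ 0.4408 -0.2319  0.125 ] rpy [1.799e+02 6.000e-02 8.382e+01] open 0.126 F [ 0.5 -0.  -3.2]
units in present tool axes [0.01 0.04 1.84]  after turn [0.01 0.05 1.84]  spin units 0.00 q [-37.  13. -20.  57.   0. -31.]
```

Nearly on target. I'll correct the last 1.2 mm, descend gently past the rim and check with a picture.

```bash

python3 -m handwheel '{"grip":[-1,-1,-1,-1,-1,-1,-1],"dp":[[0,0.04,0.2],[0,0,0.4],[0,0,0.3],[0,0,0.2],[0,0,0.1],[0,0,0],[0,0,0]],"spin":[0,0,0,0,0,0,0]}'
python3 to.py .4420 -.2318 .0791 83.8
python3 - <<'E'
from h import *
p,d=camera("scene"); crop(p,(350,120,480,230),5.5,"pics/scene12.png")
E
```

```text
time: 39.63
eef_pos: [0.4409, -0.2317, 0.0938]
tool_rot: [-180.0, -0.0, 83.8]
contact_force: [0.6, -0.1, -3.7]
opening: 0.125
t 39.63 pos [ 0.4409 -0.2317  0.0938] rpy [-1.7997e+02 -1.0000e-02  8.3800e+01] open 0.125 F [ 0.6 -0.1 -3.7]
units in present tool axes [0.   0.04 0.59]  after turn [0.   0.04 0.59]  spin units 0.00 q [-37.  15. -22.  53.  -0. -31.]
```

View pics/scene12.png

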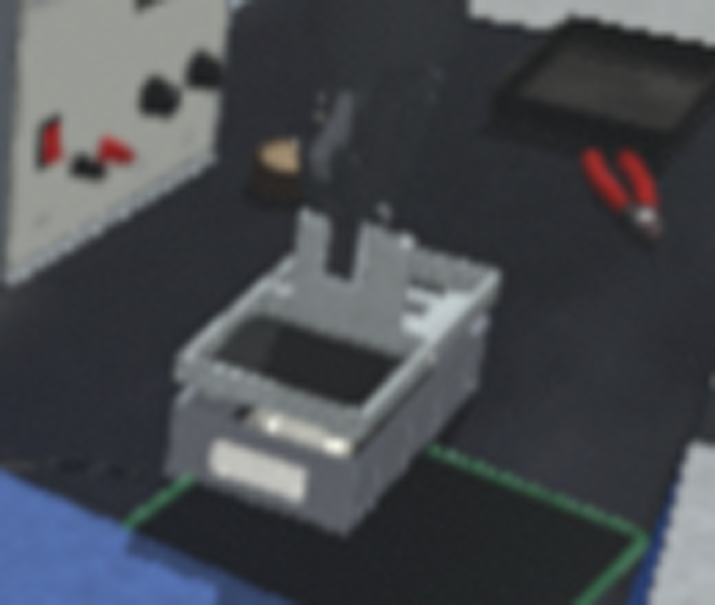

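The tote is aligned over the bin at (340,330), with the floor gap still open. I'll creep down.

```bash

python3 -m handwheel '{"grip":[-1,-1,-1],"dp":[[0,0.04,0.1],[0,0,0.1],[0,0,0]],"spin":[0,0,0]}' | grep -E "eef|force"
for i in 1 2 ; do python3 -m handwheel '{"grip":[-1,-1,-1],"dp":[[0,0,0.08],[0,0,0.08],[0,0,0]],"spin":[0,0,0]}' | grep -E "eef|force|rot"; done
python3 to.py .4420 -.2318 .0791 83.8
```

```text
eef_pos: [0.442, -0.2319, 0.0887]
contact_force: [0.4, -0.0, -3.5]
eef_pos: [0.4418, -0.2317, 0.0846]
tool_rot: [-180.0, -0.0, 83.8]
contact_force: [0.4, -0.8, -4.0]
eef_pos: [0.4418, -0.2317, 0.0806]
tool_rot: [-180.0, -0.0, 83.8]
contact_force: [0.2, -0.3, -2.9]
t 40.43 pos [ 0.4418 -0.2317  0.0806] rpy [-1.7997e+02 -1.0000e-02  8.3810e+01] open 0.135 F [ 0.2 -0.3 -2.9]
units in present tool axes [-0.    0.01  0.06]  after turn [-0.    0.01  0.06]  spin units 0.00 q [-37.  15. -23.  51.  -0. -31.]
```

```bash

for i in 1 2 3; do python3 -m handwheel '{"grip":[-1,-1],"dp":[[0,0,0.04],[0,0,0]],"spin":[0,0]}' | grep -E "eef|force|rot"; done
```

```text
eef_pos: [0.442, -0.2319, 0.0799]
tool_rot: [-180.0, -0.0, 83.8]
contact_force: [-0.0, -0.5, -3.9]
eef_pos: [0.4422, -0.232, 0.0791]
tool_rot: [180.0, 0.0, 83.8]
contact_force: [1.0, 0.3, -3.1]
eef_pos: [0.4422, -0.232, 0.079]
tool_rot: [180.0, 0.0, 83.8]
contact_force: [-1.9, 1.4, 4.6]
```

```bash

python3 -m handwheel '{"grip":[-1,0,0,0,0,0,0,0,0,0],"dp":[[0,0,-0.05],[0,0,0],[0,0,0],[0,0,0],[0,0,0],[0,0,-0.5],[0,0,-1],[0,0,-1],[0,0,-1],[0,0,0]],"spin":[0,0,0,0,0,0,0,1,1,1]}'
python3 to.py .5747 .012 .15 -6.3
python3 -m handwheel '{"grip":[0.2,0.2,0.2,0.2,0.2,0.2,0.2,0.2,0.2,0.2],"dp":[[0,0,0],[0,0,0],[0,0,0],[0,0,0],[0,0,0],[0,0,0],[0,0,0],[0,0,0],[0,0,0],[0,0,0]],"spin":[1,1,1,1,1,1,1,1,1,1]}'
python3 to.py .5747 .012 .15 -6.3
```

```text
time: 41.77
eef_pos: [0.4445, -0.2337, 0.1717]
tool_rot: [179.6, 0.1, 65.5]
contact_force: [0.5, -0.4, 0.7]
opening: 0.499
t 41.77 pos [ 0.4445 -0.2337  0.1717] rpy [1.7955e+02 1.0000e-01 6.5510e+01] open 0.499 F [ 0.5 -0.4  0.7]
units in present tool axes [11.1   0.66  0.86]  after turn [  4.1  -10.34   0.87]  spin units 11.97 q [-37.  11. -15.  64.  -0. -12.]
time: 42.6
eef_pos: [0.4421, -0.232, 0.1668]
tool_rot: [180.0, -0.0, 5.5]
contact_force: [0.2, 0.3, -0.8]
opening: 0.595
t 42.60 pos [ 0.4421 -0.232   0.1668] rpy [179.99  -0.     5.51] open 0.595 F [ 0.2  0.3 -0.8]
units in present tool axes [ 6.22 -9.2   0.67]  after turn [  4.2  -10.28   0.67]  spin units 1.97 q [-37.  11. -15.  63.  -0.  48.]
```

```bash

python3 -m handwheel '{"grip":[0.2,0.2,0.2,0.2,0.2,0.2,0.2,0.2,0.2,0.2],"dp":[[0.6,-0.9,0],[0.6,-0.9,0],[0.6,-0.9,0],[0.6,-0.9,0],[0.6,-0.9,0],[0.6,-0.9,0],[0.6,-0.9,0],[0.6,-0.9,0],[0.6,-0.9,0],[0.6,-0.9,0]],"spin":[0,0,0,0,0,0,0,0,0,0]}'
python3 -m handwheel '{"grip":[0.2,0.2,0.2,0.2,0.2],"dp":[[0.2,-0.2,0],[0,0,0.3],[0,0,0.5],[0,0,0],[0,0,0]],"spin":[0,1,1,0,0]}'
python3 to.py .5747 .012 .0105 -6.3
python3 - <<'E'
from h import *
np.set_printoptions(precision=4,suppress=True)
for cam in ["scene","top"]:
  p,d=camera(cam); crop(p,(260,120,480,290) if cam=="scene" else (370,220,480,290),3.5 if cam=="scene" else 7,f"pics/{cam}13.png")
  W=cloud(cam,d).reshape(-1,3)
  near=(np.abs(W[:,0]-.44)<.065)&(np.abs(W[:,1]+.232)<.11)
  Q=W[near&(W[:,2]>.05)&(W[:,2]<.065)]
  print(cam,"tote rim",len(Q),cv2.minAreaRect((Q[:,:2]*1000).astype(np.float32)))
  A=np.c_[Q[:,:2]-[.44,-.232],np.ones(len(Q))]; print("plane",np.linalg.lstsq(A,Q[:,2],rcond=None)[0])
  Q=W[near&(W[:,2]>.098)&(W[:,2]<.115)]; print("handle top",len(Q),Q.max(0),np.median(Q,0))
  near=np.hypot(W[:,0]-.5747,W[:,1]-.012)<.03
  Q=W[near&(W[:,2]>.01)&(W[:,2]<.08)]; print("weight",len(Q),Q.min(0),Q.max(0))
E
```

```text
time: 43.43
eef_pos: [0.5691, 0.0084, 0.1668]
tool_rot: [180.0, -0.0, 5.8]
contact_force: [1.0, -1.4, 0.8]
opening: 0.602
time: 43.85
eef_pos: [0.5722, 0.0124, 0.1461]
tool_rot: [180.0, 0.1, -6.0]
contact_force: [0.1, 0.3, -0.7]
opening: 0.598
t 43.85 pos [0.5722 0.0124 0.1461] rpy [ 1.7999e+02  1.2000e-01 -6.0500e+00] open 0.598 F [ 0.1  0.3 -0.7]
units in present tool axes [0.11 0.   5.42]  after turn [0.1  0.   5.42]  spin units 0.04 q [-7. 20. -7. 63. -0. 89.]
scene tote rim 477 ((439.67822265625, -229.16290283203125), (185.00111389160156, 101.99542236328125), 84.25856018066406)
plane [ 0.0026 -0.0083  0.0556]
handle top 103 [ 0.4697 -0.2201  0.1106] [ 0.4381 -0.2265  0.1059]
weight 304 [ 0.5536 -0.0024  0.0108] [0.592  0.0353 0.0692]
top tote rim 565 ((440.84539794921875, -230.79507446289062), (181.3148193359375, 100.9295883178711), 83.80443572998047)
plane [-0.0092 -0.006   0.0545]
handle top 102 [ 0.471  -0.2219  0.1137] [ 0.4401 -0.2292  0.1058]Traceback (most recent call last):
  File "<stdin>", line 12, in <module>
    return umr_minimum(a, axis, None, out, keepdims, initial, where)
ValueError: zero-size array to reduction operation minimum which has no identity
```

View pics/scene13.png

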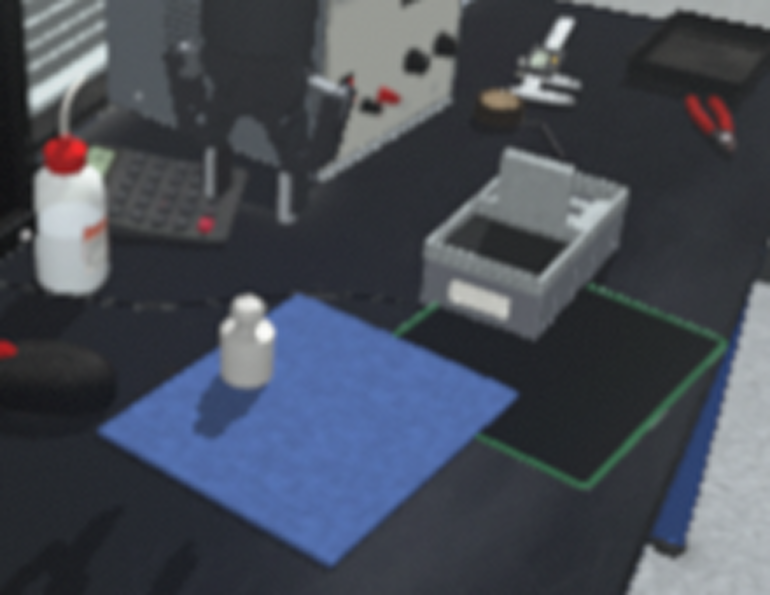

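View pics/top13.png

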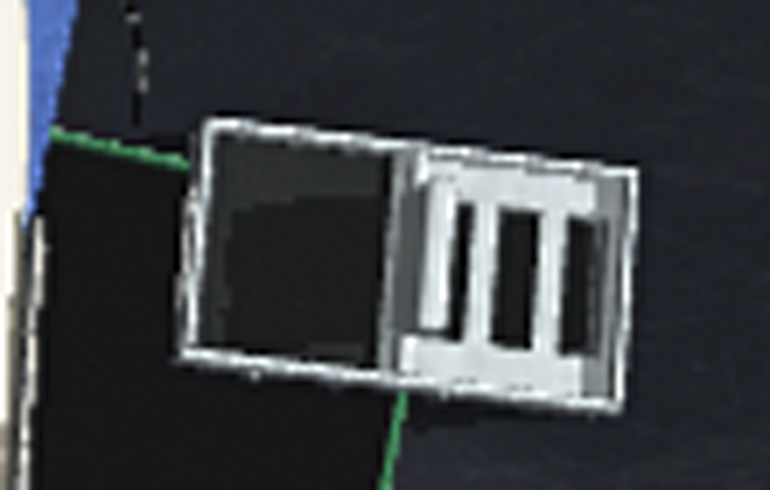

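The tote sits flush on the bin just as at the start, with its handle top at about 0.106–0.108 m. The weight still stands on the mat at (247,345), so I'll grip it.

```bash

python3 -m handwheel '{"grip":[0.2,0.2,0.2,0.2,0.2,0.2,0.2,0.2,0.2,0.2],"dp":[[0.1,0,0.5],[0,0,0.8],[0,0,0.9],[0,0,0.9],[0,0,0.8],[0,0,0.6],[0,0,0.5],[0,0,0.3],[0,0,0.1],[0,0,0]],"spin":[0,0,0,0,0,0,0,0,0,0]}'
python3 -m handwheel '{"grip":[-1,-1,-1,-1,-1,-1],"dp":[[0,0,0],[0,0,0],[0,0,0],[0,0,0],[0,0,0],[0,0,0]],"spin":[0,0,0,0,0,0]}'
python3 to.py .4446 -.190 .15 -6.3
```

```text
time: 44.78
eef_pos: [0.5755, 0.012, 0.0118]
tool_rot: [180.0, 0.0, -6.2]
contact_force: [-0.3, -0.2, -0.9]
opening: 0.6
time: 45.28
eef_pos: [0.576, 0.0121, 0.0131]
tool_rot: [180.0, -0.1, -6.2]
contact_force: [-3.8, -0.7, 5.7]
opening: 0.438
t 45.28 pos [0.576  0.0121 0.0131] rpy [ 1.7997e+02 -8.0000e-02 -6.1900e+00] open 0.438 F [-3.8 -0.7  5.7]
units in present tool axes [-4.35  8.61 -5.48]  after turn [-4.34  8.61 -5.48]  spin units 0.02 q [ -7.  27. -17.  46.  -0.  89.]
```

```bash

python3 -m handwheel '{"grip":[-1,-1,-1,-1,-1,-1,-1,-1,-1],"dp":[[0,0,-0.3],[0,0,-0.8],[0,0,-1],[0,0,-1],[0,0,-1],[0,0,-1],[0,0,-0.7],[0,0,-0.2],[0,0,0]],"spin":[0,0,0,0,0,0,0,0,0]}'
python3 -m handwheel '{"grip":[-1,-1,-1,-1,-1,-1,-1,-1,-1,-1],"dp":[[-0.2,0.4,0],[-0.45,0.9,0],[-0.5,1,0],[-0.5,1,0],[-0.5,1,0],[-0.5,1,0],[-0.5,1,0],[-0.5,1,0],[-0.4,0.8,0],[-0.2,0.4,0]],"spin":[0,0,0,0,0,0,0,0,0,0]}'
python3 -m handwheel '{"grip":[-1,-1,-1],"dp":[[0,0,0],[0,0,0],[0,0,0]],"spin":[0,0,0]}'
python3 to.py .4455 -.188 .0561 -6.2
```

```text
time: 46.03
eef_pos: [0.5764, 0.0123, 0.1631]
tool_rot: [180.0, -0.2, -6.2]
contact_force: [-0.0, -0.9, -6.5]
opening: 0.431
time: 46.87
eef_pos: [0.4438, -0.1889, 0.1597]
tool_rot: [-180.0, 0.2, -6.3]
contact_force: [0.1, -0.3, -5.6]
opening: 0.431
time: 47.12
eef_pos: [0.4466, -0.1868, 0.161]
tool_rot: [-179.9, 0.1, -6.2]
contact_force: [0.0, 0.3, -4.9]
opening: 0.434
t 47.12 pos [ 0.4466 -0.1868  0.161 ] rpy [-1.7993e+02  7.0000e-02 -6.1900e+00] open 0.434 F [ 0.   0.3 -4.9]
units in present tool axes [-0.03  0.06  4.19]  after turn [-0.04  0.05  4.19]  spin units 0.00 q [-32.  10. -18.  62.   0.  64.]
```

```bash

python3 -m handwheel '{"grip":[-1,-1,-1,-1,-1,-1,-1,-1,-1,-1],"dp":[[0,0.04,0.5],[0,0,0.8],[0,0,0.8],[0,0,0.7],[0,0,0.5],[0,0,0.3],[0,0,0.2],[0,0,0.15],[0,0,0],[0,0,0]],"spin":[0,0,0,0,0,0,0,0,0,0]}'
for i in 1 2 3; do python3 -m handwheel '{"grip":[-1,-1],"dp":[[0,0,0.05],[0,0,0]],"spin":[0,0]}' | grep -E "eef|force"; done
```

```text
time: 47.95
eef_pos: [0.4474, -0.1886, 0.0635]
tool_rot: [180.0, -0.0, -6.2]
contact_force: [0.5, -0.5, -5.8]
opening: 0.435
eef_pos: [0.4473, -0.1888, 0.0623]
contact_force: [0.1, 0.2, -5.5]
eef_pos: [0.4469, -0.1886, 0.0607]
contact_force: [-0.7, 0.2, -6.2]
eef_pos: [0.4467, -0.1885, 0.0592]
contact_force: [0.1, -0.3, -5.0]
```

```bash

for i in 1 2 3 4; do python3 -m handwheel '{"grip":[-1,-1],"dp":[[0,0,0.04],[0,0,0]],"spin":[0,0]}' | grep -E "eef|force"; done
```

```text
eef_pos: [0.4467, -0.1885, 0.0581]
contact_force: [0.4, 0.2, -5.1]
eef_pos: [0.4467, -0.1884, 0.0571]
contact_force: [-0.2, 0.3, -5.9]
eef_pos: [0.4469, -0.1885, 0.0562]
contact_force: [-0.1, -0.4, -6.3]
eef_pos: [0.4469, -0.1886, 0.0561]
contact_force: [-2.7, 1.3, 3.3]
```

Seated at the predicted height. I'll release, rise and move clear.

```bash

python3 -m handwheel '{"grip":[0.15,0.15,0.15,0.15,0.15,0.15,0.15,0.15,0.15,0.15],"dp":[[0,0,0],[0,0,0],[0,0,0],[0,0,0],[0,0,-0.3],[0,0,-0.8],[0,0,-1],[0,0,-1],[0,0,-1],[0,0,-1]],"spin":[0,0,0,0,0,0,0,0,0,0]}'
python3 -m handwheel '{"grip":[0.15,0.15,0.15,0.15,0.15,0.15,0.15,0.15,0.15,0.15],"dp":[[-0.5,1,0],[-0.5,1,0],[-0.5,1,0],[-0.5,1,0],[-0.5,1,0],[-0.5,1,0],[-0.3,0.6,0],[0,0,0],[0,0,0],[0,0,0]],"spin":[0,0,0,0,0,0,0,0,0,0]}'
python3 - <<'E'
from h import *
np.set_printoptions(precision=4,suppress=True)
for cam in ["scene","top"]:
  p,d=camera(cam); crop(p,(260,120,480,360) if cam=="scene" else (200,130,480,330),2.4 if cam=="scene" else 2.8,f"pics/{cam}14.png")
  W=cloud(cam,d).reshape(-1,3)
  near=np.hypot(W[:,0]-.447,W[:,1]+.1886)<.025
  Q=W[near&(W[:,2]>.103)]; print(cam,"knob",len(Q),Q.mean(0),Q.max(0))
  near=(np.abs(W[:,0]-.44)<.065)&(np.abs(W[:,1]+.232)<.11)
  Q=W[near&(W[:,2]>.05)&(W[:,2]<.063)]
  print("tote rim",len(Q),cv2.minAreaRect((Q[:,:2]*1000).astype(np.float32)),np.median(Q[:,2]))
  near=np.hypot(W[:,0]-.463,W[:,1]-.309)<.045
  Q=W[near&(W[:,2]>.02)&(W[:,2]<.04)]
  print("steel",cv2.minAreaRect((Q[:,:2]*1000).astype(np.float32)),np.median(Q,0))
  for n in ["mug","bottle"]: print(n,[(round(r["score"],2),atz(cam,r["centre"],0)) for r in place_of(cam,n)[:1]])
print(observe()["time"])
E
```

```text
time: 49.95
eef_pos: [0.4468, -0.1884, 0.1846]
tool_rot: [180.0, -0.0, -6.2]
contact_force: [-0.0, 0.2, 1.1]
opening: 0.575
time: 50.78
eef_pos: [0.3471, -0.3431, 0.183]
tool_rot: [-180.0, -0.0, -6.2]
contact_force: [0.3, -1.1, 0.3]
opening: 0.576
scene knob 47 [ 0.4442 -0.1833  0.1084] [ 0.4561 -0.1736  0.113 ]
tote rim 441 ((439.8123474121094, -230.79779052734375), (185.4848175048828, 102.93000030517578), 83.3110580444336) 0.055519623266088114
steel ((462.0621643066406, 310.06610107421875), (20.971899032592773, 47.1129150390625), 3.9771478176116943) [0.4609 0.3125 0.0296]
mug [(0.84, array([0.6965, 0.3988, 0.    ]))]
bottle [(0.79, array([ 0.7722, -0.0558,  0.    ]))]
top knob 61 [ 0.4458 -0.1866  0.1082] [ 0.4561 -0.1753  0.1146]
tote rim 493 ((440.68511962890625, -230.6683349609375), (180.87353515625, 100.5689926147461), 83.86653137207031) 0.05456571106643162
steel ((463.0457458496094, 309.273681640625), (20.207942962646484, 45.65732955932617), 6.070600509643555) [0.4638 0.3092 0.0288]
mug [(0.97, array([0.7054, 0.4005, 0.    ]))]
bottle [(0.71, array([ 0.7744, -0.051 ,  0.    ]))]
51.0833
```

View pics/scene14.png

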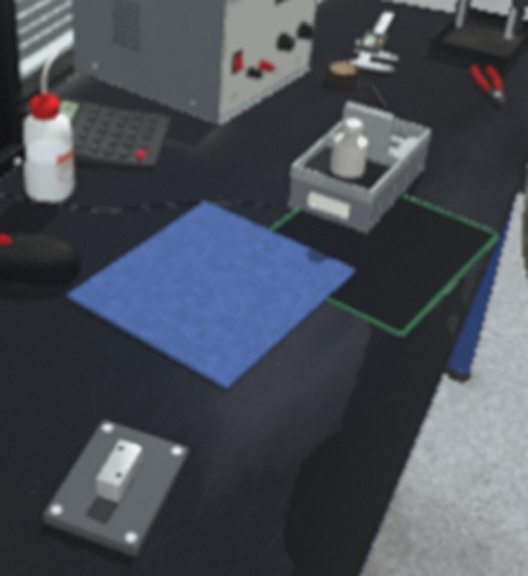

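View pics/top14.png

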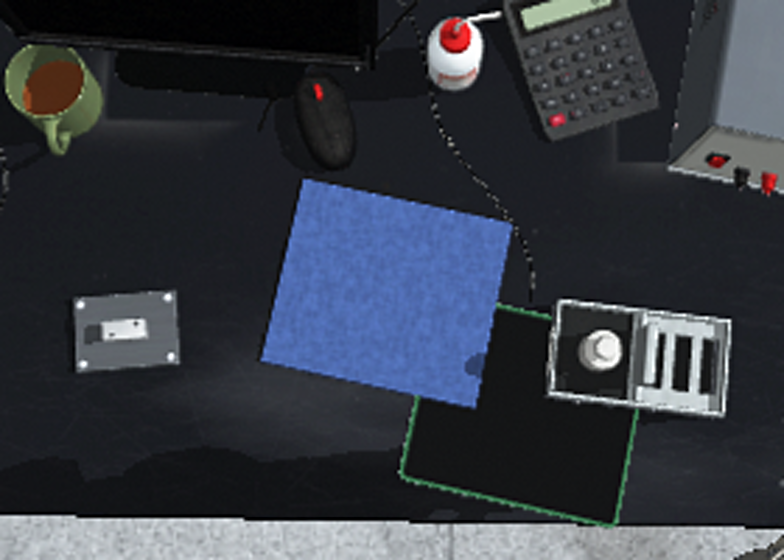

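The weight stands upright on the solid half at (600,350) in the top crop, and the tote is seated flat. The steel block is centred on the plate at (124,330), and the mug and bottle are where they were. I'll hand in.

```bash
python3 -c "
from cell import *
print(close_job())"
```

```text
the job is handed in; nothing more can be done
None
```

The swap is done and the job was handed in at about 51 s, well inside the 136 s limit.

**What I did:** I stood the weight on the mat, then set the tote beside it. The plate holds only one block, so I moved the white block first: it went straight from the plate to the bin floor, beside the steel block. The steel block then went lengthwise onto the plate. Last, I put the tote back the same way round and stood the weight on its solid half.

**Last checks:**
- **Steel block:** it lies about 1–2 mm from the plate centre. Its angle reads 4–6° depending on the camera, against about 6° for the plate.
- **Tote:** its rim is at the same height as before I moved it (about 0.055 m), and its outline is within about 1.5 mm of the start. It touched down at the predicted height.
- **Weight:** it stands upright, with the top of its knob at about 0.11 m as expected.
- **White block:** it lay flat in the bin when last seen. The tote now covers it, so I could not check it again.
- **Mug and bottle:** they read within about 1 cm of their first readings, which is within the detector's scatter, and the arm never went near them.

The highest contact force I read was about 18 N.

**Readings that disagreed:** the object finder sometimes named the wrong thing as the steel block (the mug, for example), and its plate centre was up to about 9 mm off. I used the depth outlines and the plate's screw heads instead.

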